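# Hang the shop bin on the slatwall and stow the palm plane in it

### The job

Hang the loose steel bin on the upper groove of the little slatwall: tilt its front end up, put the hook lip on its back into the groove, swing it down until it hangs level and fully home, and let go of it. Then put the small palm plane into the hanging bin. Leave everything else on the bench where it is.

Things in the scene. Friction and masses are not known exactly. Their poses are not given: they have to be found in the camera images.
- panel: Wooden slatwall stand, fixed, 388 mm wide, 206 tall, 38 thick; feet behind only. Origin: foot of the front face, mid-width, on the table. x points level INTO the wall (front face is x=0, looks to -x), y along it, z up. Two level grooves open to the front, 18 mm high: upper z=150-168 mm, lower z=68-86. 360 mm long, ends closed by cheeks, so nothing slides in sideways.
- groove (a point): Upper groove: front edge of its floor, mid-width, 150 mm above the table; axes as panel. Slats are 6 mm thick; behind them a hollow 20 mm deep (x=6 to 26 mm) reaches 16 mm above and below the groove. The slat above starts 18 mm over this point and is 34 mm high.
- bin: Open steel shop bin, 100 mm long (x), 60 wide (y), rim 42 high, 3 mm walls, about 160 g; stands upright and loose. Origin: centre of underside; x points to its BACK (back face x=50 mm), which carries the hook tab; z up. Can be gripped across its 60 mm width. Hung home: axes parallel to the panel's, back against the face (4 mm play, may sag 0.06 rad), origin 50 mm before the face, 92 mm high.
- bin_hook (a point): Underside of the hook tab where it leaves the back face; bin frame (50, 0, 58) mm; axes as bin. The tab is 44 mm wide, 4 thick: up the back to z=62, then level back (underside z=58, x=50 to 64), then up as a lip. Hung home, this point lies on the upper groove's floor edge, the lip behind the slat above.
- bin_lip (a point): Top end of the lip; bin frame (68, 0, 81) mm. The lip's front starts 10 mm behind the bin's back face and leans 0.3 rad backwards. From tab underside to top it is 25 mm, more than the 18 mm groove: it enters only with the bin's front end raised 0.5 to 0.8 rad, lip first and rising a little; then swing the bin level and let down.
- plane: Small palm plane standing on its sole: brass body 60 x 30 x 14 mm (x, y, z) with an upright dark wooden grip 36 mm long, 22 mm wide (y), from z = 14 to 50 mm, centred 8 mm behind the middle (x = -8 mm), rounded edges; a slanting iron in front of it. About 140 g. Origin: centre of the sole; x towards the iron, z up. Gripped across the wooden grip (22 mm).
- screwdriver: Bystander, leave alone: screwdriver lying on the table, 180 mm long, handle up to about 30 mm thick. Between the places of bin and plane.
- glue: Bystander, leave alone: upright white glue bottle, 54 mm across, 150 mm tall.
- chisel: Bystander, leave alone: wood chisel lying on the table, about 240 mm long, 26 mm thick.
- mallet: Bystander, leave alone: carver's mallet lying on its head, 200 mm long, head 60 mm thick, 110 mm long.
- offcut: Bystander, leave alone: strip of pale wood 120 x 45 x 20 mm, lying flat.
- jar: Bystander, leave alone: small open glass jar, 64 mm across, 60 mm tall.
- block: Bystander, leave alone: cork sanding block 70 x 40 x 30 mm.
There are look-alikes about, which are no part of the job. Leave any purple or red look-alike of the plane alone.

How it is judged:
By the outcome, as a careful person would: the job done as asked, in the order asked, and still so for the second after the job is handed in, with the robot touching nothing.
It also fails if it takes over 64 s, if anything falls off the work surface, if the arm or the gripper's body presses on something with over 40 N, if the wrist force passes 120 N, or if a joint passes its speed limit or range.

### The arm

A 6-joint arm with a two-finger parallel gripper is mounted at the origin on the work surface. World frame = base frame: x ahead of the robot, y to its left, z up, the work surface at z = 0. Lengths are in m, angles in rad, forces in N, time in s.
With the tool pointing down it reaches from about 0.325 to 0.775 m from the base axis. Payload 9.3 kg.
Tool frame: the origin (TCP) lies where the fingers leave the gripper's body, on its centre line; the fingertips stand 73 mm ahead of it and the grasp point (between the pads) lies 54 mm ahead of it; x points along the fingers, y is the direction in which the jaws open and shut, and the axes are right-handed (so a half turn about x gives the same grasp; the last joint's range is limited). The gripper opens to 85 mm and grips with 20 to 120 N. Pads are 22 mm wide; open, the fingers measure 114 mm over their backs; the gripper's body (76 mm by 85 mm) begins 54 mm behind the grasp point. The pads swing forward as they close: fully open they stand 13 mm farther back than shut.
Start: joints at [-1.335, 0.259, 0.021, 1.334, 0, 1.418], TCP at [0.208, -0.509, 0.304] pointing down, gripper open.
Joint ranges: [-3.04, 3.04], [-0.91, 1.82], [-1.04, 1.36], [-1.92, 1.95], [-1.52, 1.45], [-3.14, 3.14]. Speed limits (rad/s): [2.22, 2.22, 2.79, 3.14, 3.14, 3.14].

### API

Orientations are given as a rotation vector (axis times angle).
In Python, from rig import telemetry, camera, job, models gives the robot as it stands. The module is installed in compiled form; this text tells all that it offers.
- The arm moves only by the shell command python3 -m handwheel 'ROWS'. ROWS is text: rows parted by semicolons, each of 7 numbers parted by spaces: the shift along the tool's x, y, z in mm, then the turn, a rotation vector about the tool's x, y, z in degrees, then the opening, from 0 (shut) to 1 (fully open). In form: x y z ax ay az jaw; .... A call has 1 to 5 rows; each row is the pose to reach, as a shift and turn from the pose measured when the call began, along the tool's axes at that moment; what a row does not reach only later rows make up. A row lasts 1/12 s, in which the tool goes at most 41.7 mm and 7.16 degrees, less where a joint would pass 70% of its speed; a pose out of reach is approached as far as the arm can. A call with a gripper value outside its range is refused whole. The fingers move at their own pace and stop on an object; the grip force is fixed at half the most. Time passes only in rows, so rows that repeat a pose let the fingers close. It gives the time, the measured TCP pose, the force and the opening at its end, in the units of the state.
- telemetry.get_state(): the state, without advancing time (a new reading comes with each control period).
- camera(name): name is "side" or "top"; returns a dict with "pixels" (420x560x3 uint8, red, green, blue), "mtx" (3x3 intrinsics, pixels), "extrinsics" (4x4, takes a point from camera to world coordinates). Camera axes: x right, y up, looking along -z (the intrinsics and any distortion apply to the point x, -y, -z); pixel columns grow to the right and rows downward; lengths in m; the calibration is good to about 2 mm. A picture is of the moment at which its call begins. There is no depth.
- job.job_done(): hands the job in, once; it reports no verdict.
Trained networks look in the newest picture that a camera, given by its name, has taken for a name from the list of things; names that differ only in an ending like _2 or _b are one class to them, and where a whole thing is asked for, a point or a joint stands for the part that bears it (a point fixed in the world has none). Each returns a list of dicts, best first, with "confidence" (0 to 1); they miss things now and then, are a little off and sometimes report something else, mostly with a low value. They report only what shows in the picture. A call takes as long as a camera call. They do not tell look-alikes from the thing itself.
- models.regions_of(camera, query): "pixels" (420x560 bool, what is visible of it) and "point" ([column, row] in pixels, amid what is visible of it).
The state is a dict: "time_s": time; "joint_pos": joint angles; "joint_velocities": joint speeds; "tau": joint torques, N m; "position": TCP position; "orientation": TCP orientation; "contact_force": force on the tool from outside, world axes, zero at the start; "moment": the same for the moment, N m; "width": finger opening in m.
Only numpy, scipy, OpenCV 4.12 (cv2) and the standard library are available. Lean on these libraries where they do the work, as an engineer would, in place of code of your own. Each camera call takes 0.05 s, during which the arm holds its last target.

## Working session

There is one attempt and no reset: what is moved stays moved. The work goes in short steps, Python scripts to look and compute and a shell command to move; the robot and the scene stay as the last step left them, time stands still between calls to the robot, and variables do not carry over. Pictures are saved under pics/ and viewed, and the job is handed in when it is done.

```bash
mkdir -p pics; ls; python3 - <<'E'
from rig import telemetry,camera,models
import cv2,numpy as np
s=telemetry.get_state();print({k:np.round(v,3).tolist() for k,v in s.items()})
for n in("side","top"):
    c=camera(n);cv2.imwrite(f"pics/{n}0.png",c["pixels"][:,:,::-1]);print(n,np.round(c["mtx"],1).tolist(),np.round(c["extrinsics"],3).tolist(),[k for k in c])
    for q in["panel","bin","bin_hook","bin_lip","plane","screwdriver","glue","jar","block","offcut","mallet","chisel"]:
        print(q,[(round(r["confidence"],2),np.round(r["point"]).tolist(),int(r["pixels"].sum())) for r in models.regions_of(n,q)])
E
```

```text
pics
{'time_s': 0.0, 'joint_pos': [-1.335, 0.259, 0.021, 1.334, 0.0, 1.418], 'joint_velocities': [-0.0, -0.0, -0.001, 0.002, 0.002, -0.0], 'tau': [0.0, -55.564, 34.453, 0.014, -0.0, 0.0], 'position': [0.208, -0.509, 0.303], 'orientation': [2.009, 0.397, -2.009], 'contact_force': [0.144, -0.564, 0.897], 'moment': [-0.048, 0.001, -0.014], 'width': 0.086}
side [[418.0, 0.0, 278.6], [0.0, 418.0, 213.8], [0.0, 0.0, 1.0]] [[-0.987, 0.07, -0.148, 0.374], [-0.162, -0.549, 0.82, 0.987], [-0.024, 0.833, 0.553, 0.744], [0.0, 0.0, 0.0, 1.0]] ['pixels', 'mtx', 'extrinsics']
panel [(0.57, [297.0, 159.0], 6751)]
bin [(0.62, [262.0, 281.0], 1343), (0.41, [221.0, 222.0], 380)]
bin_hook [(0.9, [262.0, 286.0], 1386)]
bin_lip []
plane [(0.75, [277.0, 236.0], 293), (0.75, [244.0, 230.0], 223), (0.52, [323.0, 240.0], 249), (0.5, [289.0, 213.0], 252), (0.28, [297.0, 159.0], 6813)]
screwdriver [(0.57, [302.0, 267.0], 347)]
glue [(0.86, [196.0, 244.0], 817)]
jar [(0.78, [183.0, 303.0], 846)]
block [(0.72, [347.0, 281.0], 430)]
offcut [(0.77, [343.0, 214.0], 501), (0.55, [300.0, 158.0], 6747)]
mallet [(0.69, 
[... 333 characters left out ...]
 'mtx', 'extrinsics']
panel [(0.64, [437.0, 217.0], 8758), (0.41, [210.0, 212.0], 1171)]
bin [(0.84, [210.0, 210.0], 1128)]
bin_hook [(0.81, [210.0, 211.0], 1086), (0.24, [142.0, 285.0], 1766)]
bin_lip [(0.98, [211.0, 214.0], 1191)]
plane [(0.72, [294.0, 218.0], 285), (0.55, [296.0, 178.0], 304), (0.54, [440.0, 220.0], 8498), (0.5, [335.0, 222.0], 296), (0.5, [295.0, 270.0], 273)]
screwdriver [(0.88, [246.0, 247.0], 496), (0.68, [249.0, 137.0], 574)]
glue [(0.66, [248.0, 136.0], 609)]
jar [(0.72, [173.0, 149.0], 533)]
block [(0.66, [232.0, 292.0], 517)]
offcut [(0.86, [358.0, 289.0], 937)]
mallet [(0.88, [142.0, 285.0], 1605)]
chisel [(0.72, [319.0, 146.0], 723), (0.37, [244.0, 248.0], 325)]
```

View pics/side0.png

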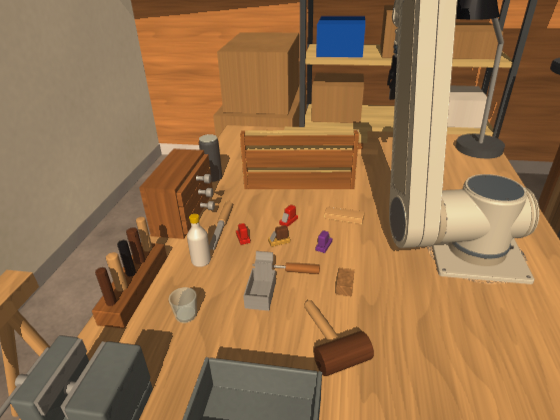

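View pics/top0.png

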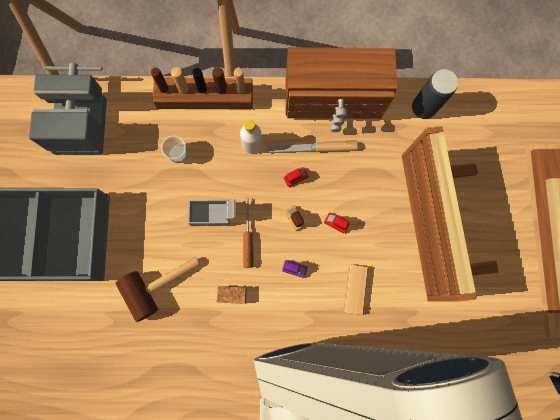

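```bash
python3 - <<'E'
import cv2
s=cv2.imread("pics/side0.png");t=cv2.imread("pics/top0.png")
cv2.imwrite("pics/s_bin.png",cv2.resize(s[190:330,190:370],None,fx=4.4,fy=4.2,interpolation=cv2.INTER_CUBIC)[:600,:800])
cv2.imwrite("pics/t_bin.png",cv2.resize(t[155:305,160:360],None,fx=4,fy=4,interpolation=cv2.INTER_CUBIC))
cv2.imwrite("pics/t_pan.png",cv2.resize(t[90:340,370:530],None,fx=2.4,fy=2.4,interpolation=cv2.INTER_CUBIC))
cv2.imwrite("pics/s_pan.png",cv2.resize(s[60:230,180:400],None,fx=3.5,fy=3.5,interpolation=cv2.INTER_CUBIC))
E
```

```text
(no output)
```

View pics/s_bin.png

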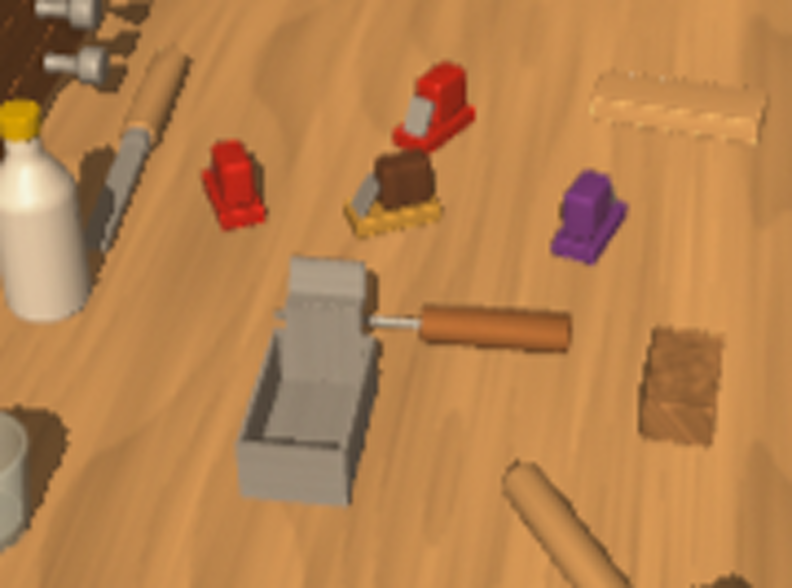

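View pics/t_bin.png

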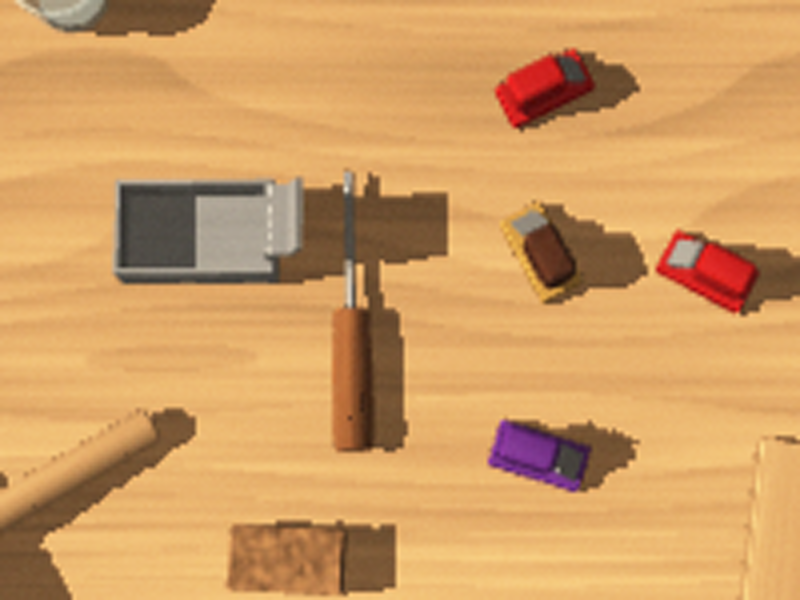

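View pics/t_pan.png

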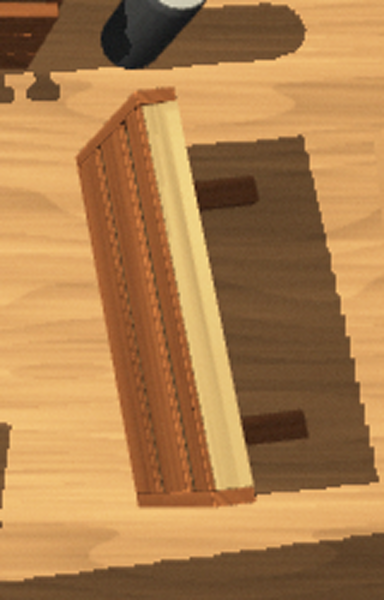

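View pics/s_pan.png

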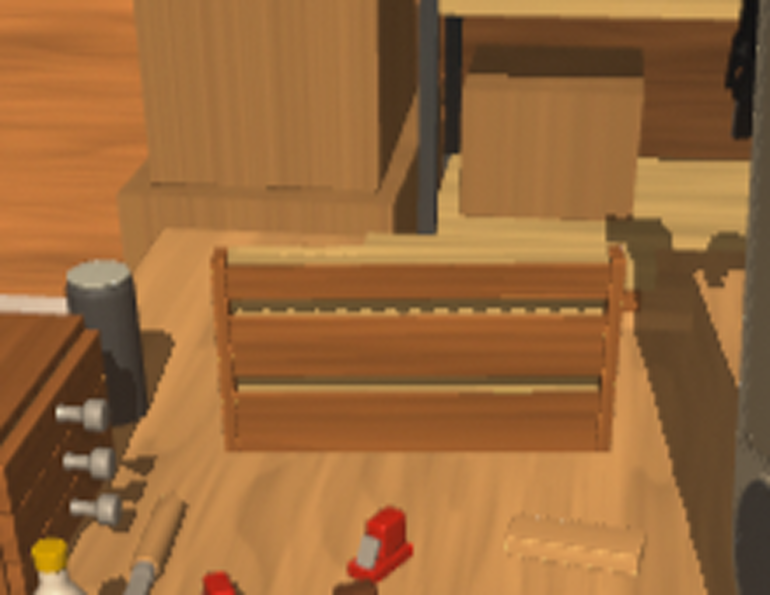

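Plane candidates in the top view: red (296,178), brass with dark grip (295,217), red (337,223), purple (294,268). The enlarged crop shows only (295,217) with a brass body and dark wooden grip, so that is the one. The bin is at (210,211) in top and (262,281) in side, its hook towards the panel. Panel foot corners in top are (402,157) and (428,300).

```bash
cat > h.py <<'E'
import numpy as np,cv2
from scipy.optimize import least_squares
from scipy.spatial.transform import Rotation as R
def proj(c,P):
    K,E=c["mtx"],np.array(c["extrinsics"]);p=(np.asarray(P)-E[:3,3])@E[:3,:3]
    p=p*[1,-1,-1];q=p@np.asarray(K).T;return q[:,:2]/q[:,2:]
def ray(c,px,z):
    K,E=np.array(c["mtx"]),np.array(c["extrinsics"]);d=np.linalg.solve(K,[px[0],px[1],1])*[1,-1,-1]
    d=E[:3,:3]@d;o=E[:3,3];return o+d*(z-o[2])/d[2]
def pl(pose,P):
    x,y,t=pose[:3];P=np.asarray(P,float);return np.c_[x+np.cos(t)*P[:,0]-np.sin(t)*P[:,1],y+np.sin(t)*P[:,0]+np.cos(t)*P[:,1],P[:,2]]
def fit(obs,x0):
    f=lambda p:np.concatenate([(proj(c,pl(p,P))-np.asarray(px)).ravel() for c,P,px in obs])
    s=least_squares(f,x0,loss="soft_l1");return s.x,f(s.x).reshape(-1,2)
def box(x0,x1,y0,y1,z0,z1):
    return np.array([[x,y,z] for x in(x0,x1) for y in(y0,y1) for z in(z0,z1)],float)/1000
def edges(img,c,pose,P,col=(0,255,0),s=4,off=(0,0)):
    q=(proj(c,pl(pose,P))-off+0.5)*s
    for i in range(8):
        for b in(1,2,4):
            if not i&b: cv2.line(img,tuple(map(int,q[i])),tuple(map(int,q[i|b])),col,1)
E
python3 - <<'E'
from h import *
from rig import camera
S=camera("side");T=camera("top")
tb=lambda a:np.array(a)/4+[160,155]-.4
sb=lambda a:np.array(a)/[4.4,4.2]+[190,190]-.4
B=np.array
# bin
obs=[(T,B([[-50,30,42],[-50,-30,42],[50,-30,42],[68,22,81],[68,-22,81]])/1e3,tb([[116,181],[116,273],[275,273],[302,178],[301,250]])),
     (S,B([[-50,30,42],[-50,-30,42],[-50,30,0],[-50,-30,0],[68,22,81],[68,-22,81]])/1e3,sb([[240,446],[353,456],[242,492],[350,503],[292,258],[366,263]]))]
bp,r=fit(obs,[.58,.26,-1.57]);print("bin",bp,np.round(r,1).tolist())
for o in obs: print(fit([o],bp)[0])
tp=lambda a:np.array(a)/2.4+[370,90]-.3
sp=lambda a:np.array(a)/3.5+[180,60]-.4
obs=[(T,B([[0,194,0],[0,-194,0],[0,194,206],[0,-194,206]])/1e3,tp([[78,161],[139,504],[140,92],[212,502]])),
     (S,B([[0,194,0],[0,-194,0],[0,194,206],[0,-194,206]])/1e3,sp([[228,451],[610,451],[213,250],[624,249]]))]
pp,r=fit(obs,[.5,-.3,-1.4]);print("panel",pp,np.round(r,1).tolist())
for o in obs: print(fit([o],pp)[0])
obs=[(T,B([[-26,11,50],[-26,-11,50],[10,-11,50]])/1e3,tb([[575,273],[548,290],[524,232]])),
     (S,B([[30,15,0],[30,-15,14],[-30,15,0]])/1e3,sb([[360,235],[346,206],[442,215]]))]
a=ray(T,(295,217),.03)
for t0 in (2,1): 
  pq,r=fit(obs,[a[0],a[1],t0]);print("plane",pq,np.round(r,1).tolist())
np.savez("p.npz",b=bp,p=pp,q=pq)
for n,c in(("top",T),("side",S)):
  for nm,off,s,(w,h) in (("a",(160,150) if n=="top" else (190,190),4 if n=="top" else 4.2,(190,150)),("b",(380,110) if n=="top" else (220,80),3,(200,200))):
    im=cv2.resize(c["pixels"][off[1]:off[1]+h,off[0]:off[0]+w,::-1].copy(),None,fx=s,fy=s,interpolation=cv2.INTER_CUBIC)
    edges(im,c,bp,box(-50,50,-30,30,0,42),s=s,off=off);edges(im,c,bp,box(50,68,-22,22,58,81),(255,255,0),s,off)
    edges(im,c,pp,box(0,.1,-194,194,0,206),s=s,off=off);edges(im,c,pp,box(0,.1,-180,180,150,168),(255,255,0),s,off)
    edges(im,c,pq,box(-30,30,-15,15,0,14),s=s,off=off);edges(im,c,pq,box(-26,10,-11,11,14,50),(255,255,0),s,off)
    cv2.imwrite(f"pics/o_{n}_{nm}.png",im)
E
```

```text
bin [ 0.55925486  0.2467465  -1.54994369] [[0.3, 0.8], [-0.0, 1.3], [0.4, 0.5], [-0.4, 0.6], [-0.1, 0.3], [-0.8, -0.9], [-1.4, -1.1], [-0.0, 0.8], [-0.0, 0.4], [-0.8, -0.0], [-0.5, -0.0]]
[ 0.56120061  0.2467948  -1.56178529]
[ 0.55775981  0.24699496 -1.55317466]
panel [ 0.53046413 -0.28442946 -1.46154303] [[0.5, -1.8], [-0.3, 1.7], [-0.2, -0.4], [1.3, 2.9], [-1.1, -0.2], [-0.4, 0.5], [-1.2, 2.9], [0.4, 3.0]]
[ 0.53280182 -0.28376865 -1.46258532]
[ 0.52969527 -0.2958541  -1.45331256]
plane [0.54530721 0.03481125 0.53203561] [[-8.5, 5.2], [5.8, -3.5], [4.4, -1.2], [0.3, 2.9], [-0.3, 0.1], [1.0, 2.7]]
plane [0.54530739 0.03481084 0.53205238] [[-8.5, 5.2], [5.8, -3.5], [4.4, -1.2], [0.3, 2.9], [-0.3, 0.1], [1.0, 2.7]]
```

```bash
python3 - <<'E'
from h import *
from rig import camera
S=camera("side");T=camera("top")
tb=lambda a:np.array(a)/4+[160,155]-.4
sb=lambda a:np.array(a)/[4.4,4.2]+[190,190]-.4
B=np.array
d=np.load("p.npz");bp,pp=d["b"],d["p"]
obs=[(T,B([[-26,11,50],[-26,-11,50],[30,-15,14],[30,15,14],[-30,15,0]])/1e3,tb([[548,287],[573,273],[538,203],[503,217],[550,302]])),
     (S,B([[30,15,0],[30,-15,14],[-30,15,0],[-30,-15,14],[10,11,50],[-26,11,50]])/1e3,sb([[360,235],[346,206],[442,215],[434,196],[398,162],[436,155]]))]
pq,r=fit(obs,[.545,.035,.6]);print("plane",pq,np.round(r,1).tolist())
for o in obs: print(fit([o],pq)[0])
np.savez("p.npz",b=bp,p=pp,q=pq)
ims=[]
for n,c in(("top",T),("side",S)):
  for nm,off,s,(w,h) in (("a",(160,150) if n=="top" else (190,190),4 if n=="top" else 4.2,(190,150)),("b",(380,110) if n=="top" else (220,80),3,(200,200))):
    im=cv2.resize(c["pixels"][off[1]:off[1]+h,off[0]:off[0]+w,::-1].copy(),None,fx=s,fy=s,interpolation=cv2.INTER_CUBIC)
    edges(im,c,bp,box(-50,50,-30,30,0,42),s=s,off=off);edges(im,c,bp,box(50,68,-22,22,58,81),(255,255,0),s,off)
    edges(im,c,pp,box(0,.1,-194,194,0,206),s=s,off=off);edges(im,c,pp,box(0,.1,-180,180,150,168),(255,255,0),s,off)
    edges(im,c,pq,box(-30,30,-15,15,0,14),s=s,off=off);edges(im,c,pq,box(-26,10,-11,11,14,50),(255,255,0),s,off)
    cv2.imwrite(f"pics/o_{n}_{nm}.png",im)
E
```

```text
plane [0.54823447 0.0270384  0.49657332] [[0.9, 0.6], [2.4, -0.0], [0.9, 0.1], [-0.5, 2.0], [-1.3, 1.8], [-0.5, 1.0], [-0.7, -1.8], [0.3, 1.2], [-1.4, -3.8], [-3.5, 2.1], [-0.3, 1.1]]
[0.55044082 0.02836847 0.455975  ]
[0.54652754 0.0234004  0.50810151]
```

View pics/o_top_a.png

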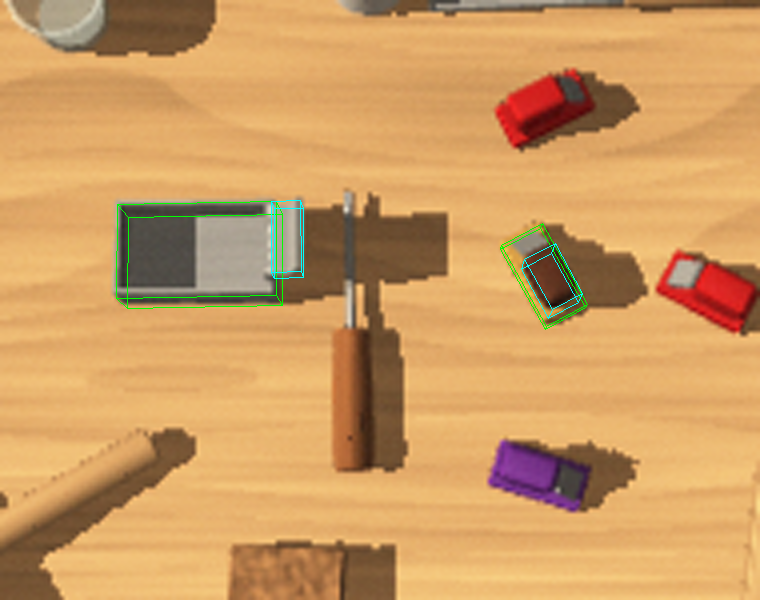

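View pics/o_side_a.png

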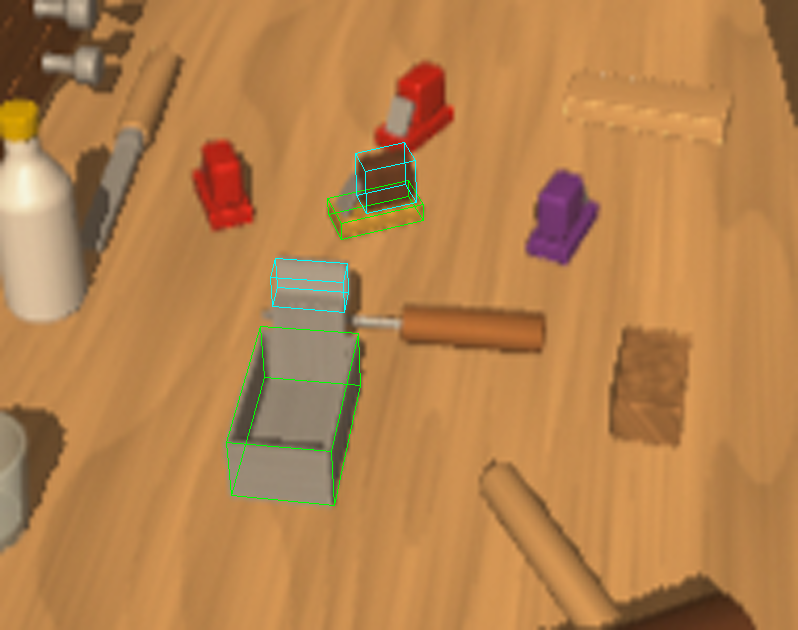

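View pics/o_top_b.png

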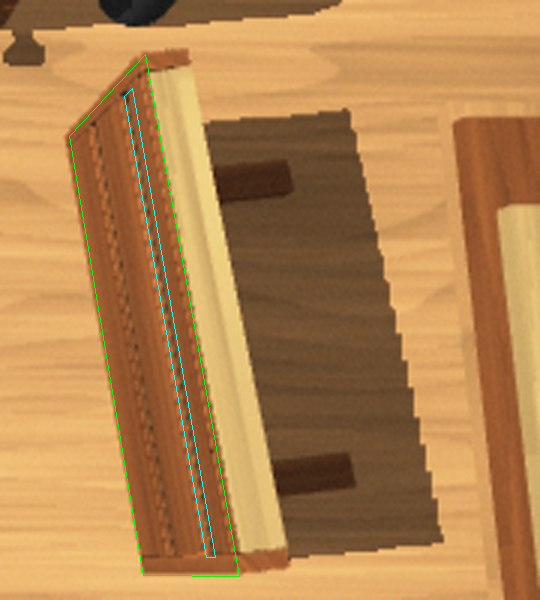

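View pics/o_side_b.png

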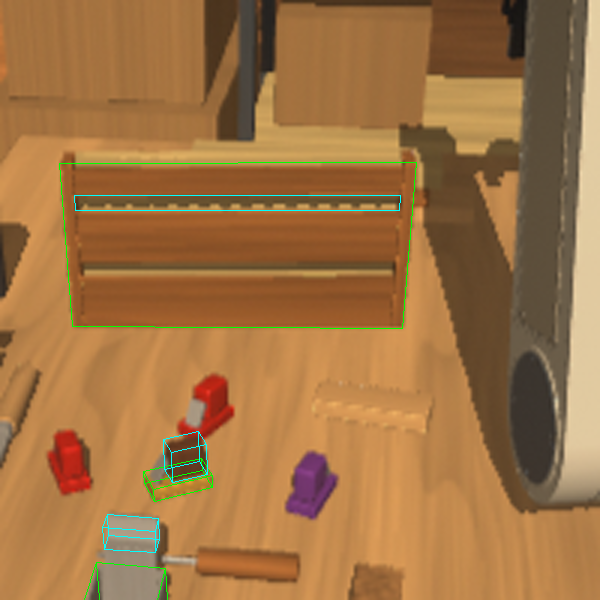

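```bash
cat >> h.py <<'E'
from rig import telemetry
def T4(r,p):
    m=np.eye(4);m[:3,:3]=r;m[:3,3]=p;return m
def tool():
    s=telemetry.get_state();return T4(R.from_rotvec(s["orientation"]).as_matrix(),s["position"])
def obj(x,y,z,yaw,th=0): return T4((R.from_euler("z",yaw)*R.from_euler("y",th)).as_matrix(),[x,y,z])
def row(Tg,label=""):
    D=np.linalg.inv(tool())@Tg;p=D[:3,3]*1e3;a=np.degrees(R.from_matrix(D[:3,:3]).as_rotvec())
    print(label,np.round(p,1),np.round(a,1),"|d|=%.0f |a|=%.0f"%(np.linalg.norm(p),np.linalg.norm(a)))
def grasp(a,gx,gz,sgn=1,back=0):  # tool in object frame, lean a toward -x, grasp pt (gx,0,gz)
    x=np.array([np.sin(a),0,-np.cos(a)]);y=np.array([0,sgn,0.]);M=np.c_[x,y,np.cross(x,y)]
    return T4(M,np.array([gx,0,gz])-x*(.054+back))
def st():
    s=telemetry.get_state();print({k:np.round(s[k],3).tolist() for k in("time_s","position","joint_pos","contact_force","width")})
E
python3 - <<'E'
from h import *
print(np.round(tool(),3))
d=np.load("p.npz");b=d["b"]
for sg in(1,-1):
    G=obj(b[0],b[1],0,b[2])@grasp(.45,-.018,.025,sg,.0)
    U=obj(b[0],b[1],0,b[2])@grasp(.45,-.018,.025,sg,.1)
    print(np.round(U,3)); row(U,"pre");row(G,"grasp")
E
```

```text
[[ 0.     0.379 -0.925  0.208]
 [ 0.    -0.925 -0.379 -0.509]
 [-1.    -0.    -0.     0.304]
 [ 0.     0.     0.     1.   ]]
[[ 0.009  1.     0.019  0.557]
 [-0.435  0.021 -0.9    0.332]
 [-0.9    0.     0.435  0.164]
 [ 0.     0.     0.     1.   ]]
pre [ 140.2 -645.6 -641.6] [-67.7 -22.6  15.5] |d|=921 |a|=73
grasp [ 230.3 -605.  -626. ] [-67.7 -22.6  15.5] |d|=901 |a|=73
[[ 0.009 -1.    -0.019  0.557]
 [-0.435 -0.021  0.9    0.332]
 [-0.9    0.    -0.435  0.164]
 [ 0.     0.     0.     1.   ]]
pre [ 140.2 -645.6 -641.6] [108.9  17.1  24.9] |d|=921 |a|=113
grasp [ 230.3 -605.  -626. ] [108.9  17.1  24.9] |d|=901 |a|=113
```

```bash
python3 -m handwheel '0 -145 -144 -14 0 0 1; 0 -145 -144 -14 0 0 1; 0 -145 -144 -14 0 0 1; 0 -145 -144 -14 0 0 1; 0 -145 -144 -14 0 0 1'; python3 - <<'E'
from h import *
st()
d=np.load("p.npz");b=d["b"]
row(obj(b[0],b[1],0,b[2])@grasp(.45,-.018,.025,1,.1),"pre")
E
```

```text
time_s: 1.92
position: [0.287, -0.3181, 0.3039]
orientation: [1.859, 0.608, -1.858]
contact_force: [1.0, 0.0, -0.5]
width: 0.0856
{'time_s': 1.917, 'position': [0.287, -0.318, 0.304], 'joint_pos': [-1.033, 0.051, -0.234, 1.286, 0.0, 1.476], 'contact_force': [1.01, 0.038, -0.525], 'width': 0.086}
pre [ 140.3 -364.  -602.4] [-54.  -23.8  12.3] |d|=718 |a|=60
```

```bash
python3 -m handwheel '0 -105 -180 -20 0 0 1; 0 -105 -180 -20 0 0 1; 0 -105 -180 -20 0 0 1; 0 -105 -180 -20 0 0 1; 0 -105 -180 -20 0 0 1'; cat > b.py <<'E'
from h import *
import sys
st();b=np.load("p.npz")["b"];row(obj(b[0],b[1],0,b[2])@grasp(.45,-.018,.025,1,float(sys.argv[1])),"pre")
E
python3 b.py .1
```

```text
time_s: 2.33
position: [0.3694, -0.1269, 0.3043]
orientation: [1.629, 0.869, -1.627]
contact_force: [0.5, -1.0, -0.0]
width: 0.0852
{'time_s': 2.333, 'position': [0.369, -0.127, 0.304], 'joint_pos': [-0.547, -0.016, -0.302, 1.284, 0.0, 1.613], 'contact_force': [0.469, -0.96, -0.009], 'width': 0.085}
pre [ 140.6  -98.5 -485.8] [-34.3 -25.    7.8] |d|=515 |a|=43
```

```bash
python3 -m handwheel '0 -41 -204 -34 0 0 1; 0 -41 -204 -34 0 0 1; 0 -41 -204 -34 0 0 1; 0 -41 -204 -34 0 0 1; 0 -41 -204 -34 0 0 1'; python3 b.py .1
```

```text
time_s: 2.75
position: [0.4482, 0.0664, 0.3046]
orientation: [1.201, 1.213, -1.2]
contact_force: [0.7, -0.7, 0.2]
width: 0.0853
{'time_s': 2.75, 'position': [0.448, 0.066, 0.305], 'joint_pos': [-0.038, 0.092, -0.187, 1.29, -0.001, 1.521], 'contact_force': [0.687, -0.677, 0.217], 'width': 0.085}
pre [ 141.   112.1 -264.2] [ -0.6 -25.7   0. ] |d|=320 |a|=26
```

```bash
python3 -m handwheel '10 85 -195 0 -13 0 1; 10 85 -195 0 -13 0 1; 10 85 -195 0 -13 0 1; 10 85 -195 0 -13 0 1; 10 85 -195 0 -13 0 1'; python3 b.py .1
```

```text
time_s: 3.17
position: [0.5268, 0.255, 0.2949]
orientation: [1.033, 1.043, -1.297]
contact_force: [0.6, -0.6, 1.3]
width: 0.0855
{'time_s': 3.167, 'position': [0.527, 0.255, 0.295], 'joint_pos': [0.388, 0.377, 0.157, 1.433, -0.212, 1.955], 'contact_force': [0.605, -0.558, 1.319], 'width': 0.086}
pre [ 110.6   31.4 -104. ] [ -0.5 -12.7   0. ] |d|=155 |a|=13
```

```bash
python3 -m handwheel '111 31 -104 0 -12.7 0 1; 111 31 -104 0 -12.7 0 1; 111 31 -104 0 -12.7 0 1; 111 31 -104 0 -12.7 0 1; 111 31 -104 0 -12.7 0 1'; python3 b.py .0; python3 - <<'E'
from h import *
from rig import camera
for n in("side","top"):
    cv2.imwrite(f"pics/{n}1.png",camera(n)["pixels"][130:330,130:360,::-1].repeat(3,0).repeat(3,1))
E
```

```text
time_s: 3.58
position: [0.556, 0.3339, 0.1557]
orientation: [0.857, 0.879, -1.38]
contact_force: [-1.2, -0.6, -0.7]
width: 0.0855
{'time_s': 3.583, 'position': [0.556, 0.334, 0.156], 'joint_pos': [0.541, 0.641, 0.205, 1.378, -0.385, 2.143], 'contact_force': [-1.185, -0.576, -0.707], 'width': 0.085}
pre [93.8  2.2  5.2] [-0.1  0.2  0.5] |d|=94 |a|=1
```

View pics/side1.png

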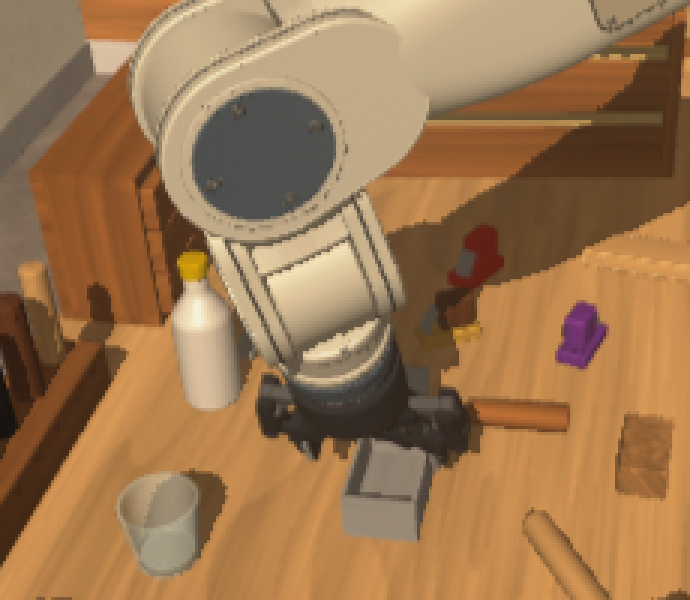

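View pics/top1.png

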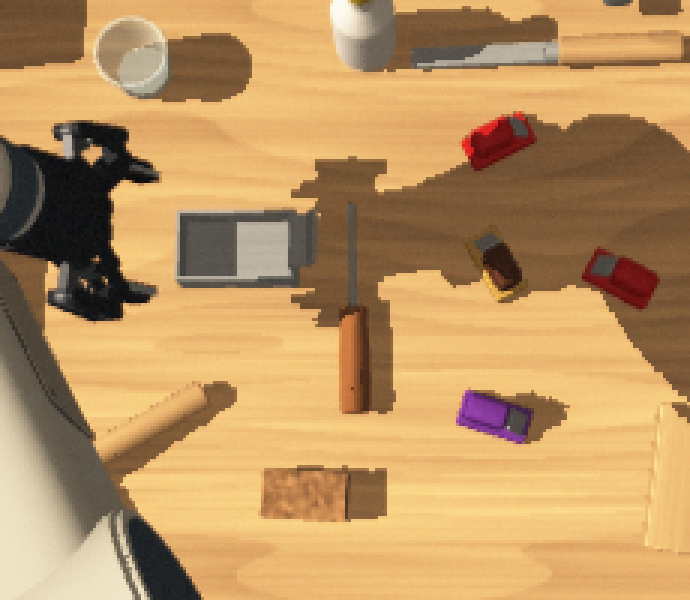

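The open gripper straddles the bin (top crop: fingers at rows 165 and 295 around the bin at rows 210–285). I'm descending along the tool axis.

```bash
python3 -m handwheel '40 2 5 0 0 0 1; 80 2 5 0 0 0 1; 94 2 5 0 0 0 1; 94 2 5 0 0 0 1; 94 2 5 0 0 0 1'; python3 b.py .0
```

```text
time_s: 4.1
position: [0.56, 0.2857, 0.0818]
orientation: [0.866, 0.874, -1.378]
contact_force: [0.1, 0.8, 0.8]
width: 0.0853
{'time_s': 4.1, 'position': [0.56, 0.286, 0.082], 'joint_pos': [0.476, 0.651, 0.02, 1.151, -0.4, 2.078], 'contact_force': [0.139, 0.804, 0.802], 'width': 0.085}
pre [ 6.3 -1.6 -5.9] [-0.5  0.   0.1] |d|=9 |a|=0
```

```bash
python3 -m handwheel '6 -2 -6 0 0 0 1; 6 -2 -6 0 0 0 1; 6 -2 -6 0 0 0 0; 6 -2 -6 0 0 0 0; 6 -2 -6 0 0 0 0'; python3 b.py .0;  python3 -m handwheel '0 0 0 0 0 0 0;0 0 0 0 0 0 0;0 0 0 0 0 0 0'; python3 b.py 0;python3 - <<'E'
from h import *
from rig import camera
for n in("side","top"):
    cv2.imwrite(f"pics/{n}2.png",camera(n)["pixels"][130:330,130:360,::-1].repeat(3,0).repeat(3,1))
E
```

```text
time_s: 4.52
position: [0.5583, 0.2891, 0.0749]
orientation: [0.867, 0.874, -1.376]
contact_force: [-0.1, 1.7, 6.7]
width: 0.0595
{'time_s': 4.517, 'position': [0.558, 0.289, 0.075], 'joint_pos': [0.482, 0.657, 0.013, 1.138, -0.399, 2.084], 'contact_force': [-0.132, 1.687, 6.676], 'width': 0.06}
pre [1.6 0.1 0.2] [-0.5 -0.   0. ] |d|=2 |a|=0
time_s: 4.77
position: [0.5583, 0.2893, 0.0749]
orientation: [0.867, 0.874, -1.376]
contact_force: [-0.9, 1.3, 0.2]
width: 0.059
{'time_s': 4.767, 'position': [0.558, 0.289, 0.075], 'joint_pos': [0.482, 0.657, 0.013, 1.138, -0.399, 2.084], 'contact_force': [-0.902, 1.261, 0.181], 'width': 0.059}
pre [1.7 0.1 0.4] [-0.5 -0.   0. ] |d|=2 |a|=0
```

View pics/side2.png

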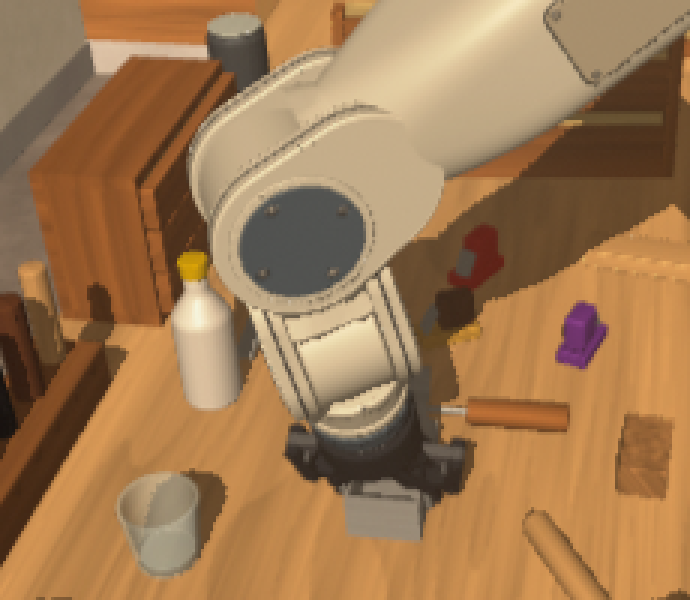

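View pics/top2.png

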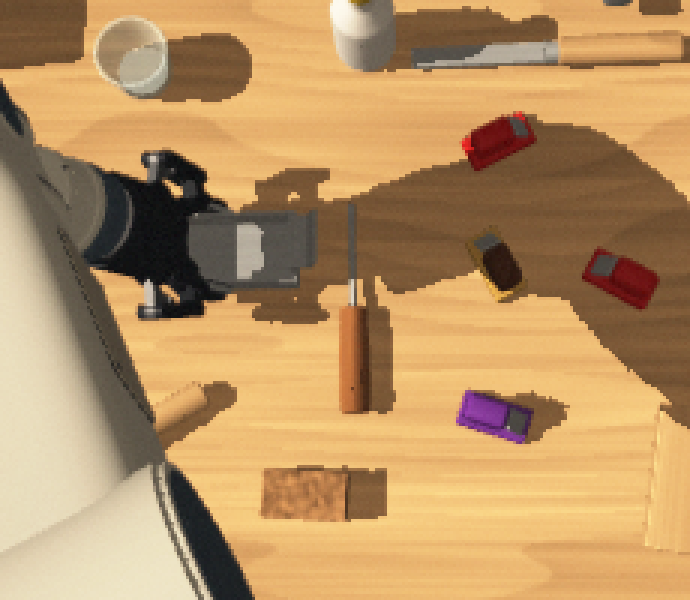

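```bash
cat > w.py <<'E'
from h import *
import sys
d=np.load("p.npz");b,p=d["b"],d["p"];P=obj(p[0],p[1],0,p[2]);G=np.load("G.npy") if __import__("os").path.exists("G.npy") else None
def tgt(hx,hz,th,y=0):
    r=R.from_euler("y",th).as_matrix();return P@T4(r,np.array([hx,y,hz])/1e3-r@np.array([.05,0,.058]))@G
def now():
    B=np.linalg.inv(P)@tool()@np.linalg.inv(G);e=R.from_matrix(B[:3,:3]).as_euler("zyx")
    h=(B@[.05,0,.058,1])[:3]*1e3;print("hook now",np.round(h,1),"tilt %.3f yaw %.3f roll %.3f"%(e[1],e[0],e[2]))
if __name__=="__main__":
    st();now()
    for a in sys.argv[1:]:
        v=list(map(float,a.split(",")));row(tgt(*v),a)
E
python3 - <<'E'
from h import *
b=np.load("p.npz")["b"];t=tool();y=t[:3,1];yaw=np.arctan2(-y[0],y[1]);print(yaw,b)
x=np.array([np.cos(yaw),np.sin(yaw)]);n=np.array([-x[1],x[0]])
g=t[:3,3]+.054*t[:3,0]
o=b[:2]+n*((g[:2]-b[:2])@n);print(o)
np.save("G.npy",np.linalg.inv(obj(o[0],o[1],0,yaw))@t);print(np.round(np.load("G.npy"),3))
E
python3 w.py; python3 -m handwheel '-72 0 -35 0 0 0 0;-72 0 -35 0 0 0 0;-72 0 -35 0 0 0 0;-72 0 -35 0 0 0 0;-72 0 -35 0 0 0 0'; python3 w.py -120,200,0 -120,180,0.65
```

```text
-1.557526690486552 [ 0.55925486  0.2467465  -1.54994369]
[0.55901219 0.24674328]
[[ 0.434 -0.     0.901 -0.043]
 [ 0.003  1.    -0.001 -0.   ]
 [-0.901  0.003  0.434  0.075]
 [ 0.     0.     0.     1.   ]]
{'time_s': 4.867, 'position': [0.558, 0.289, 0.075], 'joint_pos': [0.482, 0.657, 0.013, 1.138, -0.399, 2.084], 'contact_force': [0.204, 1.672, 1.206], 'width': 0.059}
hook now [-475.1   81.5   58. ] tilt 0.000 yaw -0.096 roll -0.000
time_s: 5.28
position: [0.557, 0.352, 0.1239]
orientation: [0.866, 0.874, -1.376]
contact_force: [-1.3, -0.1, -1.7]
width: 0.0593
{'time_s': 5.283, 'position': [0.557, 0.352, 0.124], 'joint_pos': [0.562, 0.68, 0.195, 1.331, -0.381, 2.167], 'contact_force': [-1.319, -0.098, -1.75], 'width': 0.059}
hook now [-537.6   87.1  107. ] tilt -0.000 yaw -0.096 roll -0.001
-120,200,0 [100.6 -55.5 422.7] [-4.9  0.   2.4] |d|=438 |a|=5
-120,180,0.65 [ 83.9 -52.6 463. ] [-5.4 37.3  0.7] |d|=473 |a|=38
```

```bash
python3 -m handwheel '45 -26 200 -2 0 1 0;45 -26 200 -2 0 1 0;45 -26 200 -2 0 1 0;45 -26 200 -2 0 1 0;45 -26 200 -2 0 1 0'; python3 w.py -120,200,0.2
```

```text
time_s: 5.7
position: [0.5322, 0.149, 0.1695]
orientation: [0.843, 0.887, -1.344]
contact_force: [0.8, -0.3, -2.9]
width: 0.0595
{'time_s': 5.7, 'position': [0.532, 0.149, 0.17], 'joint_pos': [0.292, 0.417, -0.157, 1.111, -0.437, 1.836], 'contact_force': [0.791, -0.341, -2.927], 'width': 0.06}
hook now [-338.2   43.7  152.7] tilt -0.001 yaw -0.058 roll -0.003
-120,200,0.2 [ 39.4 -36.2 231.7] [-3.  11.6  1.3] |d|=238 |a|=12
```

```bash
python3 -m handwheel '35 -31 200 -3 11 1 0;35 -31 200 -3 11 1 0;35 -31 200 -3 11 1 0;35 -31 200 -3 11 1 0;35 -31 200 -3 11 1 0'; python3 w.py -80,170,0.65
```

```text
time_s: 6.12
position: [0.5093, -0.0504, 0.2249]
orientation: [0.948, 1.058, -1.237]
contact_force: [1.4, 0.2, -1.8]
width: 0.0595
{'time_s': 6.117, 'position': [0.509, -0.05, 0.225], 'joint_pos': [-0.154, 0.213, -0.267, 1.026, -0.251, 1.303], 'contact_force': [1.44, 0.237, -1.801], 'width': 0.059}
hook now [-147.2    4.1  190.7] tilt 0.191 yaw -0.004 roll -0.005
-80,170,0.65 [ 9.3 -4.3 92.2] [-0.1 26.3  0.3] |d|=93 |a|=26
```

```bash
python3 -m handwheel '9 -4 92 0 26 0 0;9 -4 92 0 26 0 0;9 -4 92 0 26 0 0;9 -4 92 0 26 0 0;9 -4 92 0 26 0 0'; python3 w.py -50,155,0.65;python3 - <<'E'
from h import *
from rig import camera
for n,o in(("side",(180,60)),("top",(320,110))):
    c=camera(n);cv2.imwrite(f"pics/{n}3.png",c["pixels"][o[1]:o[1]+200,o[0]:o[0]+240,::-1].repeat(3,0).repeat(3,1))
E
```

```text
time_s: 6.53
position: [0.5139, -0.1451, 0.238]
orientation: [1.272, 1.41, -1.047]
contact_force: [-0.3, 0.3, -2.2]
width: 0.0592
{'time_s': 6.533, 'position': [0.514, -0.145, 0.238], 'joint_pos': [-0.501, 0.313, -0.085, 1.292, 0.161, 0.963], 'contact_force': [-0.306, 0.294, -2.237], 'width': 0.059}
hook now [-76.8  -2.2 168.5] tilt 0.649 yaw -0.011 roll -0.002
-50,155,0.65 [ 7.9  1.4 29. ] [-0.6  0.   0.4] |d|=30 |a|=1
```

View pics/side3.png

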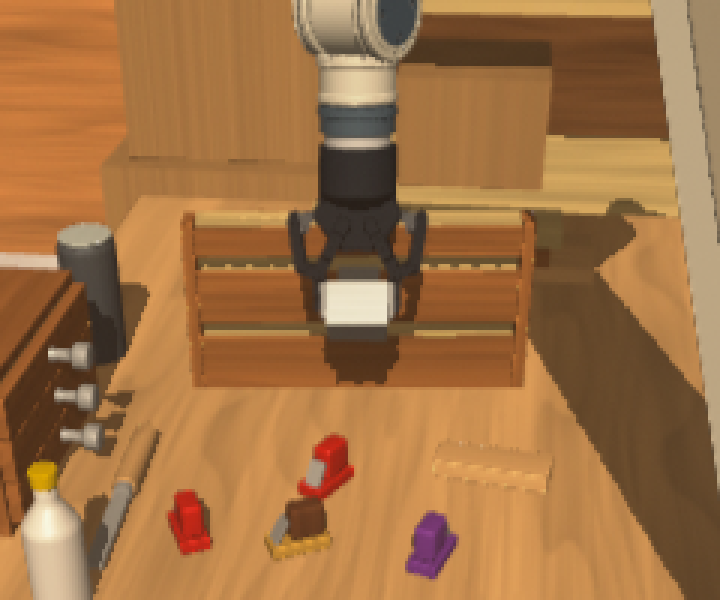

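View pics/top3.png

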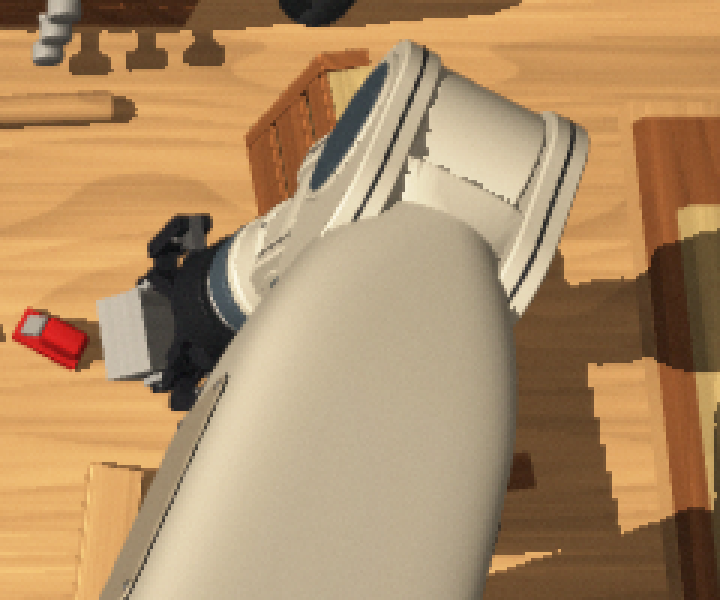

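```bash
python3 -m handwheel '8 1 29 -0.6 0 0.4 0;8 1 29 -0.6 0 0.4 0;8 1 29 -0.6 0 0.4 0;8 1 29 -0.6 0 0.4 0'; cat > ov.py <<'E'
from w import *
from rig import camera
import sys
def ov(name,n="side",off=(255,115),w=100,h=75,s=8,lines=True):
    c=camera(n);im=cv2.resize(c["pixels"][off[1]:off[1]+h,off[0]:off[0]+w,::-1].copy(),None,fx=s,fy=s,interpolation=cv2.INTER_CUBIC)
    B=tool()@np.linalg.inv(G)
    def dr(M,P8,col):
        q=(proj(c,(M[:3,:3]@P8.T).T+M[:3,3])-off+.5)*s
        for i in range(8):
            for k in(1,2,4):
                if not i&k: cv2.line(im,tuple(map(int,q[i])),tuple(map(int,q[i|k])),col,1)
    if lines:
        dr(B,box(-50,50,-30,30,0,42),(0,255,0));dr(B,box(50,68,-22,22,58,81),(255,255,0));dr(P,box(0,.1,-180,180,150,168),(0,0,255));dr(P,box(0,.1,-194,194,0,206),(0,0,255));dr(P,box(0,.1,-180,180,68,86),(0,0,255))
    cv2.imwrite(f"pics/{name}.png",im)
if __name__=="__main__": ov(sys.argv[1])
E
python3 w.py -32,153,.65; python3 ov.py s4
```

```text
time_s: 6.97
position: [0.5174, -0.1678, 0.225]
orientation: [1.258, 1.406, -1.034]
contact_force: [0.8, 1.0, -1.9]
width: 0.0592
{'time_s': 6.967, 'position': [0.517, -0.168, 0.225], 'joint_pos': [-0.532, 0.335, -0.085, 1.266, 0.155, 0.917], 'contact_force': [0.823, 0.952, -1.851], 'width': 0.059}
hook now [-53.3   0.3 156. ] tilt 0.642 yaw 0.007 roll -0.004
-32,153,.65 [-1.7 -0.  22. ] [0.3 0.5 0.1] |d|=22 |a|=1
```

View pics/s4.png

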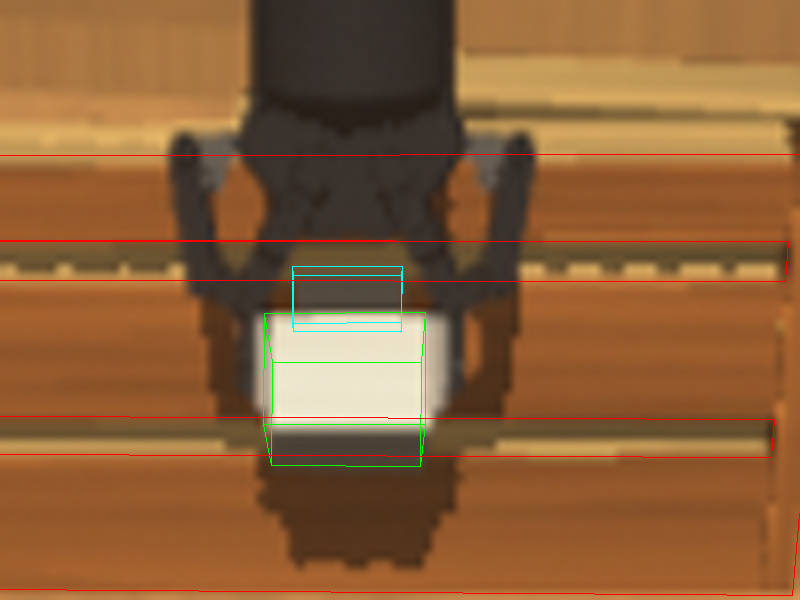

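```bash
python3 -m handwheel '-1 0 11 0 0.5 0 0;-2 0 22 0.3 0.5 0 0;-2 0 22 0.3 0.5 0 0;-2 0 22 0.3 0.5 0 0'; python3 w.py -20,157,.65 -26,155,.65; python3 ov.py s5
```

```text
time_s: 7.35
position: [0.5202, -0.1904, 0.2229]
orientation: [1.269, 1.41, -1.034]
contact_force: [-0.2, -0.0, -0.8]
width: 0.0595
{'time_s': 7.35, 'position': [0.52, -0.19, 0.223], 'joint_pos': [-0.567, 0.358, -0.057, 1.281, 0.158, 0.887], 'contact_force': [-0.237, -0.029, -0.844], 'width': 0.059}
hook now [-3.120e+01  1.000e-01  1.533e+02] tilt 0.651 yaw -0.000 roll -0.001
-20,157,.65 [-5.8 -0.2 10.2] [-0. -0.  0.] |d|=12 |a|=0
-26,155,.65 [-2.6 -0.2  4.8] [-0. -0.  0.] |d|=5 |a|=0
```

View pics/s5.png

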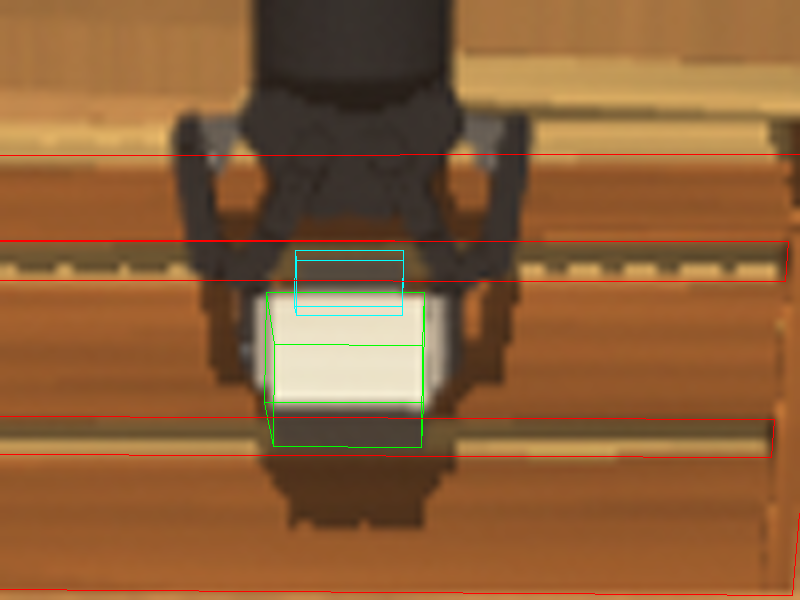

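The lip (crop row 252–290) sits level with the dark groove (241–280) and agrees with the model. I'm entering.

```bash
python3 -m handwheel '-3 0 5 0 0 0 0;-6 0 10 0 0 0 0;-6 0 10 0 0 0 0;-6 0 10 0 0 0 0'; python3 w.py -11,162,.65
```

```text
time_s: 7.73
position: [0.5213, -0.2014, 0.2269]
orientation: [1.269, 1.41, -1.034]
contact_force: [0.0, 0.1, -1.6]
width: 0.0591
{'time_s': 7.733, 'position': [0.521, -0.201, 0.227], 'joint_pos': [-0.582, 0.365, -0.035, 1.298, 0.156, 0.872], 'contact_force': [0.024, 0.113, -1.569], 'width': 0.059}
hook now [-20.1   0.  157.3] tilt 0.651 yaw -0.001 roll -0.000
-11,162,.65 [-6.3 -0.1  8. ] [-0. -0.  0.] |d|=10 |a|=0
```

```bash
python3 -m handwheel '-3 0 4 0 0 0 0;-6 0 8 0 0 0 0;-6 0 8 0 0 0 0;-6 0 8 0 0 0 0'; python3 w.py -5,162,.65 -4,159,.45
```

```text
time_s: 8.07
position: [0.5223, -0.2107, 0.2313]
orientation: [1.27, 1.41, -1.034]
contact_force: [0.0, -0.5, -1.7]
width: 0.0589
{'time_s': 8.067, 'position': [0.522, -0.211, 0.231], 'joint_pos': [-0.594, 0.371, -0.014, 1.314, 0.155, 0.86], 'contact_force': [0.027, -0.543, -1.705], 'width': 0.059}
hook now [-10.8   0.  161.8] tilt 0.650 yaw -0.001 roll 0.000
-5,162,.65 [-1.3 -0.1  5.6] [-0.1 -0.   0. ] |d|=6 |a|=0
-4,159,.45 [17.6 -0.2 -2.3] [ -0.1 -11.5   0. ] |d|=18 |a|=11
```

```bash
python3 -m handwheel '-1 0 3 0 0 0 0;-1 0 6 0 0 0 0;-1 0 6 0 0 0 0;-1 0 6 0 0 0 0'; python3 w.py -4.5,160,.45 -4,157,.3 -3,154,0; python3 ov.py s6
```

```text
time_s: 8.4
position: [0.5228, -0.216, 0.2307]
orientation: [1.271, 1.412, -1.033]
contact_force: [-0.0, 5.2, -1.7]
width: 0.0591
{'time_s': 8.4, 'position': [0.523, -0.216, 0.231], 'joint_pos': [-0.602, 0.377, -0.007, 1.319, 0.155, 0.852], 'contact_force': [-0.049, 5.245, -1.652], 'width': 0.059}
hook now [-5.70e+00 -1.00e-01  1.61e+02] tilt 0.653 yaw -0.001 roll -0.000
-4.5,160,.45 [17.2 -0.1 -8.3] [ -0.1 -11.6   0.1] |d|=19 |a|=12
-4,157,.3 [ 33.3  -0.1 -12. ] [ -0.1 -20.2   0.1] |d|=35 |a|=20
-3,154,0 [ 63.9  -0.2 -14. ] [ -0.1 -37.4   0.1] |d|=65 |a|=37
```

View pics/s6.png

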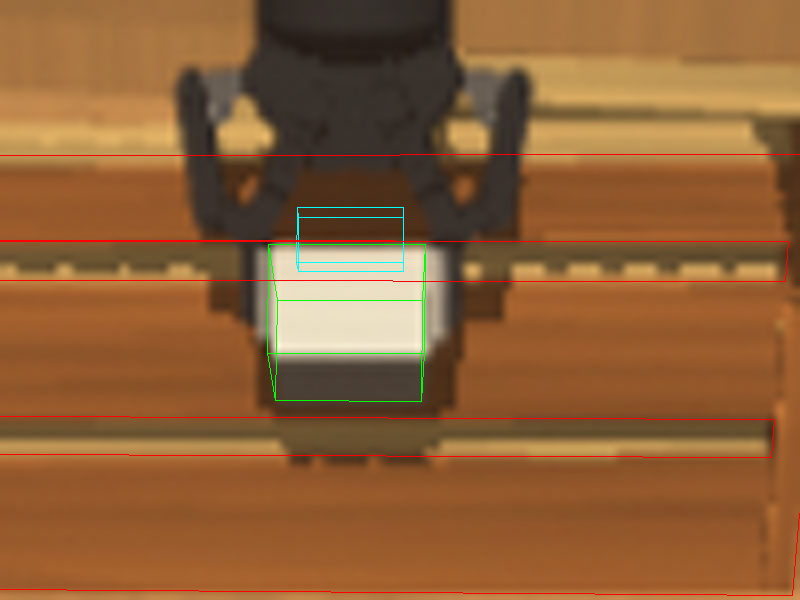

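Lip has vanished behind the upper slat; a 5 N touch means the tip is at the hollow's back. Swinging down in stages.

```bash
python3 -m handwheel '8 0 -6 0 -6 0 0;17 0 -9 0 -11.5 0 0;17 0 -9 0 -11.5 0 0;17 0 -9 0 -11.5 0 0'; python3 w.py -4,157.5,.25 -4,155,0
```

```text
time_s: 8.78
position: [0.5213, -0.2027, 0.2162]
orientation: [1.133, 1.261, -1.125]
contact_force: [-0.8, -0.1, -1.3]
width: 0.0589
{'time_s': 8.783, 'position': [0.521, -0.203, 0.216], 'joint_pos': [-0.523, 0.314, -0.127, 1.131, 0.005, 0.939], 'contact_force': [-0.769, -0.077, -1.324], 'width': 0.059}
hook now [-6.500e+00 -1.000e-01  1.603e+02] tilt 0.454 yaw 0.001 roll -0.002
-4,157.5,.25 [19.4  0.  -7.1] [  0.  -11.7   0.1] |d|=21 |a|=12
-4,155,0 [ 44.3  -0.  -14.1] [  0.  -26.    0.1] |d|=46 |a|=26
```

```bash
python3 -m handwheel '10 0 -4 0 -6 0 0;19 0 -7 0 -11.7 0 0;19 0 -7 0 -11.7 0 0;19 0 -7 0 -11.7 0 0'; python3 w.py -4,154.5,0
```

```text
time_s: 9.12
position: [0.5206, -0.1952, 0.1972]
orientation: [0.992, 1.107, -1.207]
contact_force: [-0.5, -0.1, -1.9]
width: 0.0594
{'time_s': 9.117, 'position': [0.521, -0.195, 0.197], 'joint_pos': [-0.443, 0.278, -0.245, 0.943, -0.166, 1.009], 'contact_force': [-0.519, -0.118, -1.873], 'width': 0.059}
hook now [-4.400e+00  1.000e-01  1.576e+02] tilt 0.254 yaw 0.002 roll -0.003
-4,154.5,0 [ 23.9  -0.1 -11.7] [  0.1 -14.5   0.1] |d|=27 |a|=15
```

```bash
python3 -m handwheel '12 0 -6 0 -7 0 0;24 0 -12 0 -14.5 0 0;24 0 -12 0 -14.5 0 0;24 0 -12 0 -14.5 0 0'; python3 w.py -4,151,0 -2,150,0; python3 ov.py s7
```

```text
time_s: 9.45
position: [0.5199, -0.1878, 0.1709]
orientation: [0.815, 0.913, -1.291]
contact_force: [-0.0, -0.1, -2.0]
width: 0.0592
{'time_s': 9.45, 'position': [0.52, -0.188, 0.171], 'joint_pos': [-0.343, 0.271, -0.385, 0.71, -0.396, 1.075], 'contact_force': [-0.002, -0.13, -1.956], 'width': 0.059}
hook now [ -4.8   0.4 153.4] tilt 0.006 yaw 0.003 roll -0.004
-4,151,0 [ 3.  -0.2 -0.7] [ 0.2 -0.3  0.2] |d|=3 |a|=0
-2,150,0 [ 4.7 -0.2  0.7] [ 0.2 -0.3  0.2] |d|=5 |a|=0
```

View pics/s7.png

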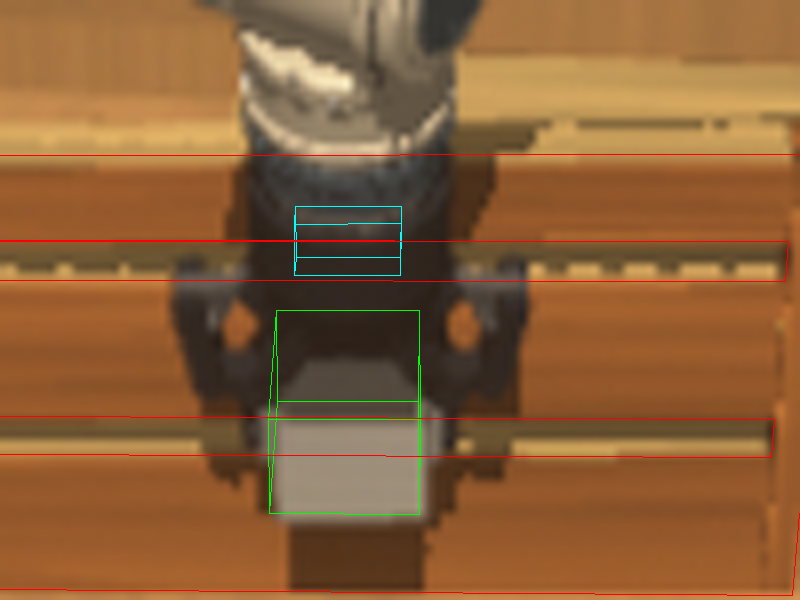

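```bash
python3 -m handwheel '3 0 0 0 0 0 0;5 0 1 0 0 0 0;5 0 1 0 0 0 0'; python3 w.py -2,149,0 -1,148,0
```

```text
time_s: 9.75
position: [0.5218, -0.1917, 0.1684]
orientation: [0.82, 0.913, -1.288]
contact_force: [1.8, 8.7, 2.0]
width: 0.0594
{'time_s': 9.75, 'position': [0.522, -0.192, 0.168], 'joint_pos': [-0.351, 0.276, -0.385, 0.701, -0.39, 1.068], 'contact_force': [1.775, 8.718, 1.992], 'width': 0.059}
hook now [ -0.7   1.9 150.6] tilt 0.009 yaw 0.002 roll -0.001
-2,149,0 [ 1.5 -1.7 -2.4] [ 0.1 -0.5 -0. ] |d|=3 |a|=1
-1,148,0 [ 2.9 -1.7 -1.9] [ 0.1 -0.5 -0. ] |d|=4 |a|=1
```

```bash
python3 -m handwheel '1.4 -1 -1.8 0 0 0 0;1.4 -1 -1.8 0 0 0 0;1.4 -1 -1.8 0 0 0 0'; python3 w.py -2,148,0; python3 -m handwheel '1.4 0 -0.6 0 0 0 0;1.4 0 -0.6 0 0 0 0;1.4 0 -0.6 0 0 0 0'; python3 w.py
```

```text
time_s: 10.0
position: [0.5217, -0.1917, 0.1674]
orientation: [0.821, 0.911, -1.287]
contact_force: [3.8, 2.8, 2.9]
width: 0.0592
{'time_s': 10.0, 'position': [0.522, -0.192, 0.167], 'joint_pos': [-0.351, 0.276, -0.388, 0.696, -0.389, 1.068], 'contact_force': [3.815, 2.835, 2.881], 'width': 0.059}
hook now [ -0.8   1.7 149.6] tilt 0.009 yaw 0.002 roll 0.002
-2,148,0 [ 1.6 -1.5 -2.3] [ 0.1 -0.5 -0.1] |d|=3 |a|=1
time_s: 10.25
position: [0.5218, -0.1917, 0.1667]
orientation: [0.822, 0.911, -1.286]
contact_force: [-3.0, 7.6, 8.6]
width: 0.059
{'time_s': 10.25, 'position': [0.522, -0.192, 0.167], 'joint_pos': [-0.351, 0.276, -0.389, 0.693, -0.389, 1.068], 'contact_force': [-3.037, 7.618, 8.61], 'width': 0.059}
hook now [ -0.7   1.9 148.9] tilt 0.009 yaw 0.002 roll 0.002
```

It bears on the floor edge (8.6 N up) and the wall (7.6 N), and is level. Releasing.

```bash
python3 -m handwheel '0 0 0 0 0 0 0.5;0 0 0 0 0 0 1;0 0 0 0 0 0 1;0 0 0 0 0 0 1;0 0 0 0 0 0 1';  python3 ov.py s8; python3 w.py
```

```text
time_s: 10.67
position: [0.5217, -0.192, 0.1665]
orientation: [0.822, 0.911, -1.287]
contact_force: [0.1, -1.0, 0.0]
width: 0.0848
{'time_s': 10.717, 'position': [0.522, -0.192, 0.167], 'joint_pos': [-0.351, 0.277, -0.389, 0.693, -0.389, 1.068], 'contact_force': [0.357, 0.09, 0.179], 'width': 0.086}
hook now [ -0.5   1.7 148.7] tilt 0.009 yaw 0.002 roll 0.002
```

View pics/s8.png

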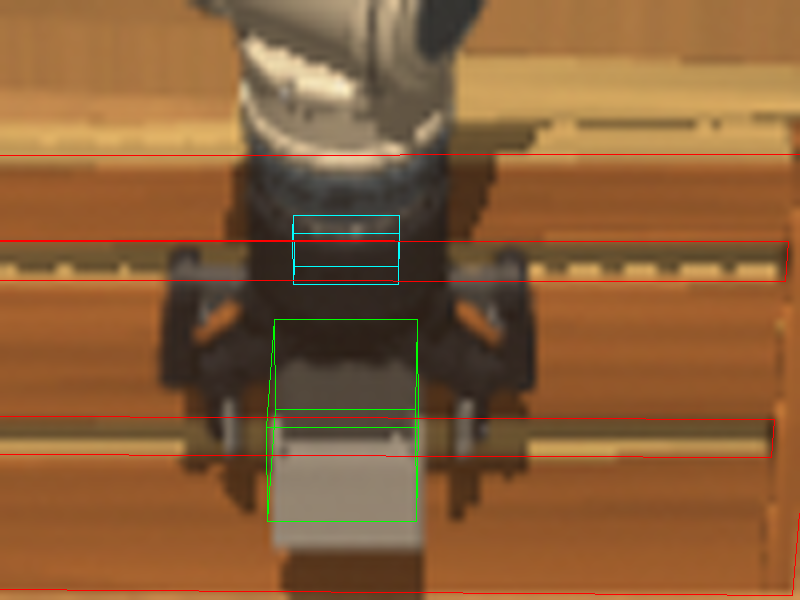

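```bash
python3 -m handwheel '-40 0 0 0 0 0 1;-80 0 0 0 0 0 1;-120 0 0 0 0 0 1;-120 0 0 0 0 0 1'; python3 -m handwheel '-40 0 -60 0 26 0 1;-80 0 -80 0 26 0 1;-120 0 -80 0 26 0 1;-120 0 -80 0 26 0 1;-120 0 -80 0 26 0 1'; python3 - <<'E'
from h import *
from rig import camera
for n,o in(("side",(180,60)),("top",(320,110))):
    c=camera(n);cv2.imwrite(f"pics/{n}9.png",c["pixels"][o[1]:o[1]+200,o[0]:o[0]+240,::-1].repeat(3,0).repeat(3,1))
E
```

```text
time_s: 11.05
position: [0.5169, -0.1399, 0.2821]
orientation: [0.824, 0.902, -1.282]
contact_force: [1.0, -0.0, -0.0]
width: 0.0857
time_s: 11.47
position: [0.5026, -0.0156, 0.3604]
orientation: [1.145, 1.257, -1.104]
contact_force: [-0.4, -0.8, -0.3]
width: 0.0856
```

View pics/side9.png

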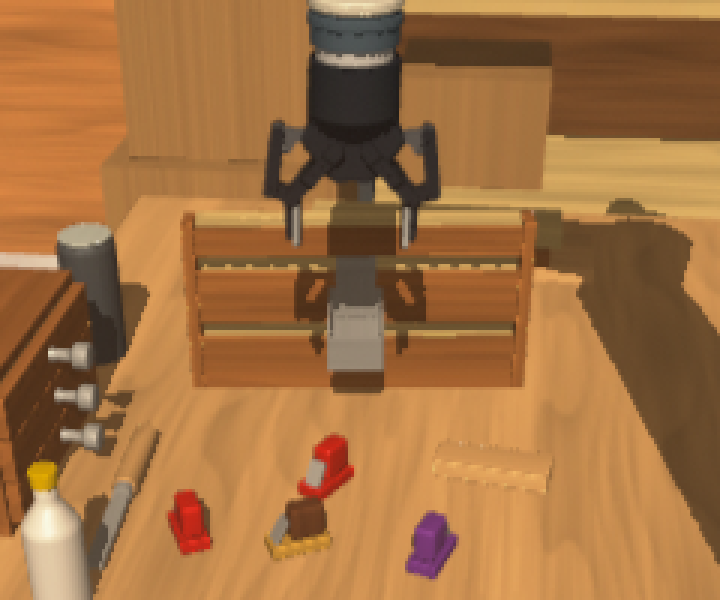

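View pics/top9.png

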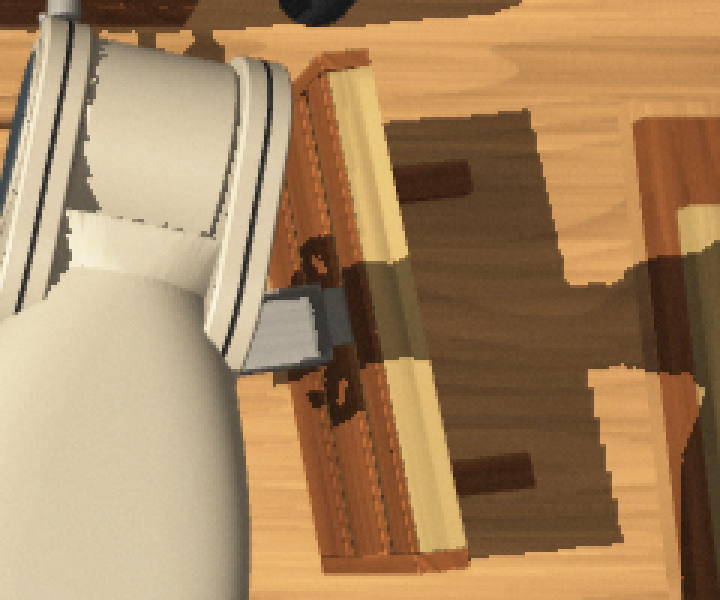

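The bin hangs from its tab in the upper groove (side crop (357,340), top crop tab at (340,310)). Next is the plane; first I check clearances.

```bash
cat > q.py <<'E'
from h import *
import sys
st();q=np.load("p.npz")["q"];row(obj(q[0],q[1],0,q[2])@grasp(0,-.008,.044,1,float(sys.argv[1])),"pre")
E
python3 - <<'E'
from h import *
from rig import camera
c=camera("top")
for px in((296,178),(337,223),(294,268),(295,217)): print(px,ray(c,px,.02))
q=np.load("p.npz")["q"];print(pl(q,[[-.008,.045,0],[-.008,-.045,0]]))
E
python3 q.py .1
```

```text
(296, 178) [0.65354676 0.02529909 0.02      ]
(337, 223) [ 0.53502481 -0.07868011  0.02      ]
(294, 268) [0.42060504 0.03244023 0.02      ]
(295, 217) [0.55047801 0.02880071 0.02      ]
[[ 0.51976201  0.06279199  0.        ]
 [ 0.5626394  -0.01633783  0.        ]]
{'time_s': 11.617, 'position': [0.502, -0.017, 0.355], 'joint_pos': [-0.208, 0.16, 0.022, 1.423, 0.013, 1.251], 'contact_force': [-0.182, -0.255, -0.156], 'width': 0.085}
pre [158.3  41.3 -34.6] [-112.     0.4   -1. ] |d|=167 |a|=112
```

```bash
python3 -m handwheel '60 20 -18 -36 0 0 0.6;60 20 -18 -36 0 0 0.6;60 20 -18 -36 0 0 0.6;60 20 -18 -36 0 0 0.6;60 20 -18 -36 0 0 0.6'; python3 q.py .1
```

```text
time_s: 12.03
position: [0.5202, 0.003, 0.2936]
orientation: [0.656, 1.468, -0.636]
contact_force: [-0.5, 0.1, 1.1]
width: 0.0513
{'time_s': 12.033, 'position': [0.52, 0.003, 0.294], 'joint_pos': [-0.16, 0.206, -0.075, 1.282, 0.011, 0.667], 'contact_force': [-0.49, 0.123, 1.12], 'width': 0.051}
pre [96.  27.9 -0.6] [-75.8   0.5  -0.7] |d|=100 |a|=76
```

```bash
python3 -m handwheel '40 14 0 -36 0 0 0.6;40 14 0 -36 0 0 0.6;40 14 0 -36 0 0 0.6;40 14 0 -36 0 0 0.6;40 14 0 -36 0 0 0.6'; python3 q.py .1
```

```text
time_s: 12.45
position: [0.5303, 0.0124, 0.2519]
orientation: [0.166, 1.56, -0.151]
contact_force: [0.2, -0.6, 1.3]
width: 0.0513
{'time_s': 12.45, 'position': [0.53, 0.012, 0.252], 'joint_pos': [-0.139, 0.243, -0.134, 1.189, 0.009, 0.063], 'contact_force': [0.221, -0.559, 1.326], 'width': 0.051}
pre [54.  12.3  8.3] [-40.    0.4  -0.4] |d|=56 |a|=40
```

```bash
python3 -m handwheel '30 12 8 -40 0 0 0.6;50 12 8 -40 0 0 0.6;54 12 8 -40 0 0 0.6;54 12 8 -40 0 0 0.6;54 12 8 -40 0 0 0.6'; python3 q.py .1;  python3 - <<'E'
from h import *
from rig import camera
for n,o in(("side",(200,130)),("top",(250,120))):
    c=camera(n);cv2.imwrite(f"pics/{n}10.png",c["pixels"][o[1]:o[1]+150,o[0]:o[0]+200,::-1].repeat(4,0).repeat(4,1))
E
```

```text
time_s: 12.87
position: [0.54, 0.0226, 0.1957]
orientation: [-0.326, 1.541, 0.337]
contact_force: [-0.5, -0.6, 0.5]
width: 0.0511
{'time_s': 12.867, 'position': [0.54, 0.023, 0.196], 'joint_pos': [-0.117, 0.295, -0.21, 1.063, 0.008, -0.54], 'contact_force': [-0.536, -0.64, 0.495], 'width': 0.051}
pre [-2.3  0.1  1.4] [-4.2  0.4 -0.3] |d|=3 |a|=4
```

View pics/side10.png

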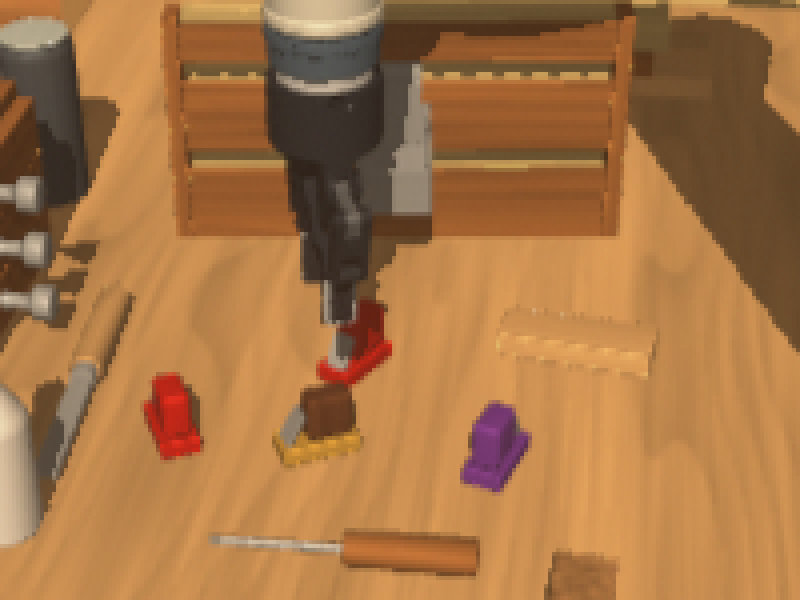

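View pics/top10.png

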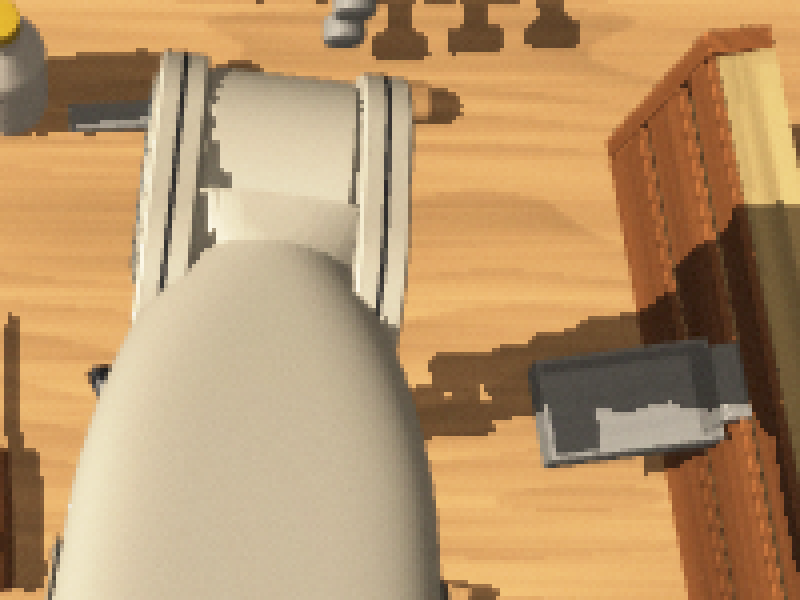

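```bash
python3 -m handwheel '20 0 1.4 -4.2 0 0 0.6;60 0 1.4 -4.2 0 0 0.6;97 0 1.4 -4.2 0 0 0.6;97 0 1.4 -4.2 0 0 0.6;97 0 1.4 -4.2 0 0 0.6'; python3 q.py 0; python3 - <<'E'
from w import *
from rig import camera
c=camera("top")
px=np.array([[528,364],[546,467],[727,438],[749,345],[750,416]])/4+[250,120]-.4
Q=np.array([[-50,30,42],[-50,-30,42],[50,-30,42],[68,22,81],[68,-22,81]])/1e3
Q=Q[:3];px=px[:3]
def M(v):
    hx,y,th,yaw=v;r=R.from_euler("zy",[yaw,th]).as_matrix();return P@T4(r,np.array([hx,y,150])/1e3-r@np.array([.05,0,.058]))
f=lambda v:(proj(c,(M(v)[:3,:3]@Q.T).T+M(v)[:3,3])-px).ravel()
s=least_squares(f,[0,0,0,0],x_scale=[1,1,.01,.01]);print(np.round(s.x,3),np.round(s.fun,1))
E
```

```text
time_s: 13.38
position: [0.5407, 0.0238, 0.0982]
orientation: [-0.377, 1.535, 0.389]
contact_force: [-0.1, 0.1, 0.6]
width: 0.0507
{'time_s': 13.383, 'position': [0.541, 0.024, 0.098], 'joint_pos': [-0.114, 0.387, -0.353, 0.832, 0.008, -0.603], 'contact_force': [-0.138, 0.051, 0.59], 'width': 0.051}
pre [ 0.2 -0.8  0.1] [-0.5  0.2 -0.4] |d|=1 |a|=1
[-13.085   2.947  -0.212   0.027] [ 0.5  0.5  0.6 -0.4 -1.1 -0.1]
```

```bash
python3 -m handwheel '0 0 0 0 0 0 0;0 0 0 0 0 0 0;0 0 0 0 0 0 0;0 0 0 0 0 0 0;0 0 0 0 0 0 0'; python3 - <<'E'
import cv2
i=cv2.imread("pics/side9.png")[::3,::3];cv2.imwrite("pics/z1.png",cv2.resize(i[60:120,90:150],None,fx=10,fy=10,interpolation=cv2.INTER_CUBIC))
i=cv2.imread("pics/top10.png")[::4,::4];cv2.imwrite("pics/z2.png",cv2.resize(i[75:125,125:195],None,fx=10,fy=10,interpolation=cv2.INTER_CUBIC))
E
```

```text
time_s: 13.85
position: [0.543, 0.0236, 0.1021]
orientation: [-0.379, 1.528, 0.387]
contact_force: [-0.7, -0.3, 5.9]
width: 0.0205
```

View pics/z1.png

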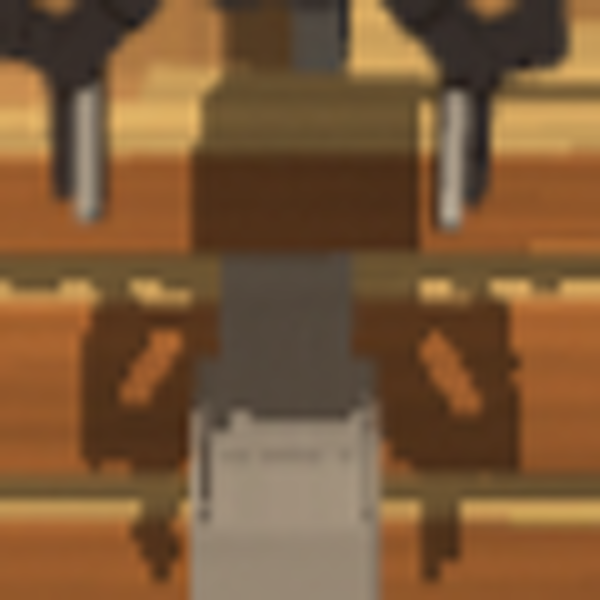

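View pics/z2.png

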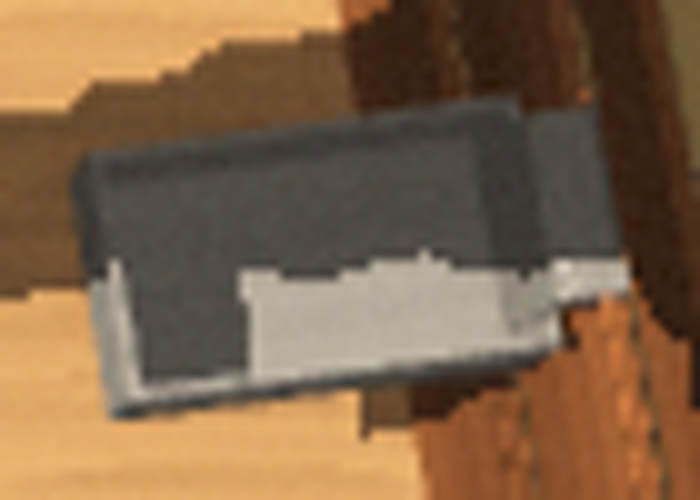

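```bash
python3 - <<'E'
from w import *
from rig import camera
cs=camera("side");ct=camera("top")
def M(hx,hz,th,y,yaw=0):
    r=R.from_euler("zy",[yaw,th]).as_matrix();return P@T4(r,np.array([hx,y,hz])/1e3-r@np.array([.05,0,.058]))
a=cv2.resize(cv2.imread("pics/side9.png")[::3,::3][50:150,80:160],None,fx=6,fy=6,interpolation=cv2.INTER_CUBIC)
b=cv2.resize(cv2.imread("pics/top10.png")[::4,::4][65:135,115:200],None,fx=8,fy=8,interpolation=cv2.INTER_CUBIC)
for m,col in((M(0,150,0,2),(0,255,0)),(M(-2,150,-.06,2),(255,0,255))):
    for im,c,off,s in((a,cs,(260,110),6),(b,ct,(365,185),8)):
        for bx in(box(-50,50,-30,30,0,42),box(50,68,-22,22,58,81),):
            q=(proj(c,(m[:3,:3]@bx.T).T+m[:3,3])-off+.5)*s
            for i in range(8):
                for k in(1,2,4):
                    if not i&k: cv2.line(im,tuple(map(int,q[i])),tuple(map(int,q[i|k])),col,1)
h=max(a.shape[0],b.shape[0]);im=np.zeros((600,480+680,3),np.uint8);
cv2.imwrite("pics/h1.png",a);cv2.imwrite("pics/h2.png",b)
E
```

```text
(no output)
```

View pics/h1.png

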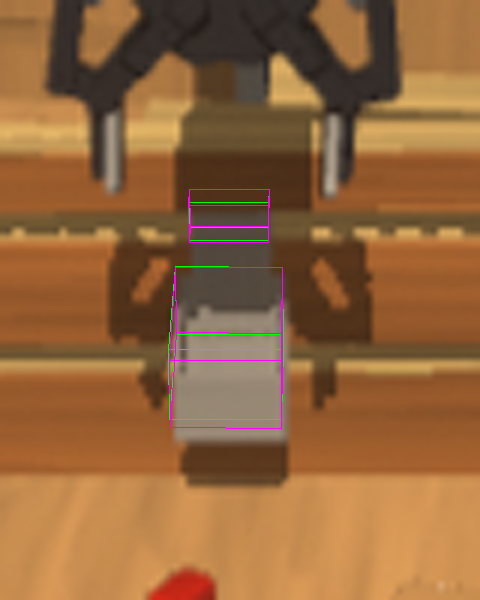

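View pics/h2.png

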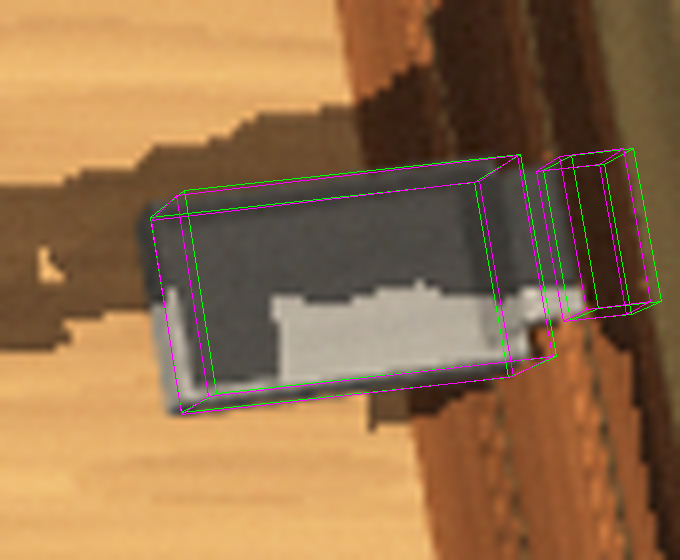

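```bash
python3 -m handwheel '-25 0 0 0 0 0 0;-50 0 0 0 0 0 0;-75 0 0 0 0 0 0;-75 0 0 0 0 0 0';python3 - <<'E'
from h import *
from rig import camera
st()
for n,o,w,h,s in(("side",(260,130),60,60,10),("top",(370,185),75,60,10)):
    c=camera(n);i=c["pixels"][o[1]:o[1]+h,o[0]:o[0]+w,::-1];i=cv2.convertScaleAbs(i,alpha=1.5);cv2.imwrite(f"pics/{n}11.png",cv2.resize(i,None,fx=s,fy=s,interpolation=cv2.INTER_CUBIC))
    cv2.imwrite(f"pics/{n}11f.png",c["pixels"][:,:,::-1])
E
```

```text
time_s: 14.28
position: [0.5444, 0.0229, 0.1829]
orientation: [-0.381, 1.52, 0.384]
contact_force: [0.7, -0.3, -0.5]
width: 0.0205
{'time_s': 14.283, 'position': [0.544, 0.023, 0.183], 'joint_pos': [-0.115, 0.305, -0.231, 1.019, 0.008, -0.604], 'contact_force': [0.705, -0.287, -0.516], 'width': 0.021}
```

View pics/side11.png

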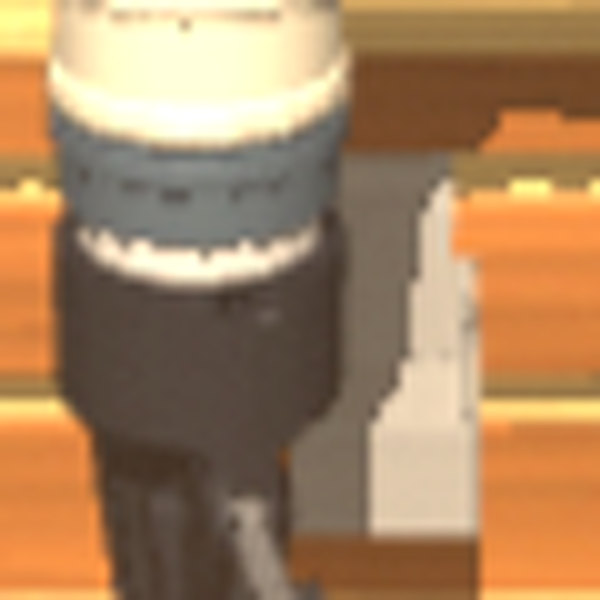

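View pics/top11.png

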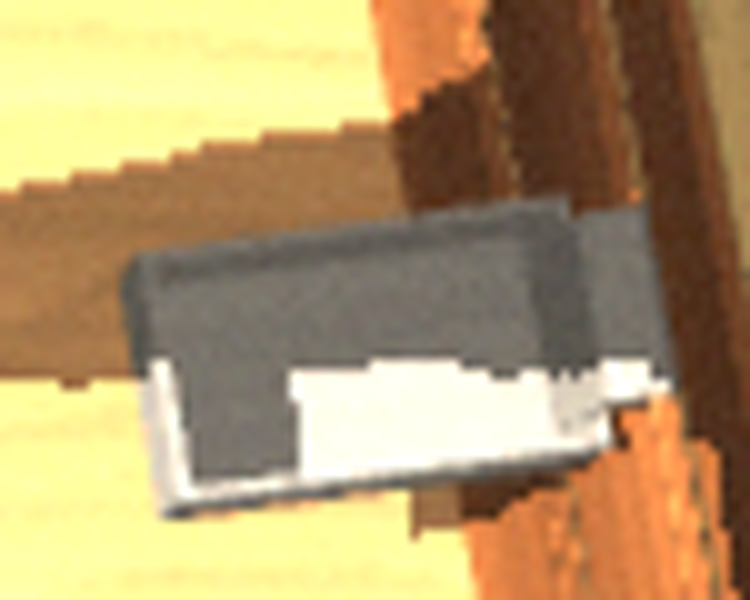

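View pics/side11f.png

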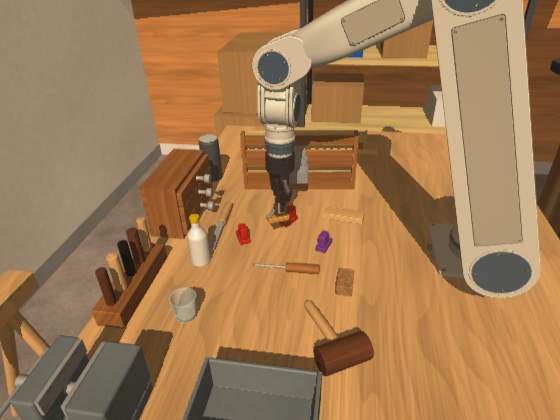

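```bash
python3 - <<'E'
from w import *
from rig import camera
cs=camera("side");ct=camera("top")
tp=np.array([[128,262],[166,510],[608,448],[572,198]])/10+[370,185]-.45
Qt=np.array([[-50,30,42],[-50,-30,42],[50,-30,42],[50,30,42]])/1e3
sp=np.vstack([np.array([[478,538],[476,262]])/10+[260,130]-.45,np.array([[174,440]])/6+[260,110]-.4])
Qs=np.array([[-50,-30,0],[50,-30,42],[-50,30,0]])/1e3
def M(v):
    hx,y,hz,th,yaw=v;r=R.from_euler("zy",[yaw,th]).as_matrix();return P@T4(r,np.array([hx,y,hz])/1e3-r@np.array([.05,0,.058]))
def f(v):
    m=M(v);return np.r_[(proj(ct,(m[:3,:3]@Qt.T).T+m[:3,3])-tp).ravel(),(proj(cs,(m[:3,:3]@Qs.T).T+m[:3,3])-sp).ravel()]
for x in([0,0,150,0,0],[-10,0,140,-.3,0]):
    s=least_squares(f,x,x_scale=[1,1,1,.01,.01],loss="soft_l1");print(np.round(s.x,3),np.round(f(s.x),1))
for v in([0,2,150,0,0],[-3.5,2,150,-.06,0],[-6,2,150,-.11,0],[-7,2,150,-.2,0]):print(v,np.round(f(v).reshape(-1,2),1).tolist())
E
```

```text
[-1.1591e+01  1.1170e+00  1.5025e+02 -1.3300e-01  9.0000e-03] [ 0.3 -0.2  0.7  0.1 -0.1  0.5 -1.1  0.3 -0.3 -0.1 -0.3 -0.7 -0.2  0.4]
[-1.1591e+01  1.1170e+00  1.5025e+02 -1.3300e-01  9.0000e-03] [ 0.3 -0.2  0.7  0.1 -0.1  0.5 -1.1  0.3 -0.3 -0.1 -0.3 -0.7 -0.2  0.4]
[0, 2, 150, 0, 0] [[5.2, -2.4], [5.4, -1.8], [3.7, -0.3], [2.8, -0.5], [-0.9, -3.9], [-0.5, -1.7], [-0.8, -3.5]]
[-3.5, 2, 150, -0.06, 0] [[3.6, -1.8], [3.8, -1.4], [2.6, -0.2], [1.8, -0.4], [-0.9, -2.3], [-0.5, -1.4], [-0.8, -2.0]]
[-6, 2, 150, -0.11, 0] [[2.6, -1.3], [2.7, -1.0], [1.9, -0.1], [1.1, -0.3], [-0.9, -1.1], [-0.5, -1.2], [-0.7, -0.8]]
[-7, 2, 150, -0.2, 0] [[2.5, -0.7], [2.6, -0.6], [2.1, -0.1], [1.3, -0.3], [-0.9, 0.2], [-0.5, -1.3], [-0.6, 0.5]]
```

```bash
python3 - <<'E'
from w import *
from rig import camera
ct=camera("top");cs=camera("side")
g=lambda c,pts:np.round(proj(c,pl(p,np.array(pts)/1e3)),1).tolist()
print("top slat front-bottom y=24,-20:",g(ct,[[0,24,168],[0,-20,168]])," observed",(np.array([[650,205],[668,380]])/10+[370,185]-.45).tolist())
print("top slat top-front:",g(ct,[[0,24,202],[0,-20,202]]))
print("side grooves z=168,150,86,68 @y=-60:",g(cs,[[0,-60,168],[0,-60,150],[0,-60,86],[0,-60,68],[0,-60,0]]))
i=cv2.imread("pics/side11f.png");print("side col 322 brightness rows 140-192");print([(r,int(i[r,322].sum())) for r in range(138,194)])
i=cv2.imread("pics/top11f.png")
q=proj(ct,pl(p,np.array([[0,-80,100]])/1e3))[0].round().astype(int);print(q,[(c,int(i[q[1],c].sum())) for c in range(q[0]-25,q[0]+30)])
print([(z,round(float(proj(ct,pl(p,np.array([[0,-80,z]])/1e3))[0,0]),1)) for z in(0,68,86,150,168,202)])
E
```

```text
top slat front-bottom y=24,-20: [[435.1, 204.3], [438.5, 223.4]]  observed [[434.55, 205.05], [436.35, 222.55]]
top slat top-front: [[440.4, 201.3], [444.0, 220.9]]
side grooves z=168,150,86,68 @y=-60: [[316.4, 144.6], [316.3, 149.6], [315.8, 166.9], [315.7, 171.5], [315.2, 188.7]]
side col 322 brightness rows 140-192
[(138, 154), (139, 148), (140, 149), (141, 154), (142, 261), (143, 280), (144, 271), (145, 246), (146, 232), (147, 243), (148, 449), (149, 437), (150, 362), (151, 318), (152, 310), (153, 318), (154, 306), (155, 291), (156, 285), (157, 290), (158, 297), (159, 294), (160, 280), (161, 269), (162, 275), (163, 279), (164, 276), (165, 264), (166, 256), (167, 232), (168, 235), (169, 237), (170, 417), (171, 442), (172, 314), (173, 265), (174, 265), (175, 275), (176, 285), (177, 280), (178, 268), (179, 270), (180, 276), (181, 277), (182, 285), (183, 290), (184, 293), (185, 298), (186, 299), (187, 306), (188, 307), (189, 401), (190, 433), (191, 430), (192, 432), (193, 435)]
[433 253] [(408, 538), (409, 534), (410, 528), (411, 536), (412, 541), (413, 534), (414, 536), (415, 540), (416, 533), (417, 536), (418, 529), (419, 349), (420, 296), (421, 294), (422, 281), (423, 267), (424, 252), (425, 269), (426, 279), (427, 259), (428, 298), (429, 248), (430, 217), (431, 241), (432, 266), (433, 272), (434, 275), (435, 288), (436, 287), (437, 280), (438, 322), (439, 303), (440, 339), (441, 321), (442, 307), (443, 241), (444, 254), (445, 116), (446, 98), (447, 114), (448, 104), (449, 107), (450, 133), (451, 144), (452, 217), (453, 251), (454, 248), (455, 243), (456, 250), (457, 229), (458, 244), (459, 239), (460, 225), (461, 221), (462, 241)]
[(0, 419.8), (68, 428.5), (86, 431.0), (150, 440.4), (168, 443.2), (202, 448.9)]
```

The fit says the bin now sags about 0.13 rad and sits about 8 mm off the wall. That's more than the stated play. I'll set the plane back down and push the bin home before continuing.

```bash
python3 -m handwheel '35 0 0 0 0 0 0;70 0 0 0 0 0 0;79 0 0 0 0 0 0;80 0 0 0 0 0 0;80 0 0 0 0 0 0'; python3 -m handwheel '0 0 0 0 0 0 0.6;0 0 0 0 0 0 0.6;0 0 0 0 0 0 0.6;-40 0 0 0 0 0 0.6;-80 0 0 0 0 0 0.6'
```

```text
time_s: 15.0
position: [0.5428, 0.0233, 0.098]
orientation: [-0.379, 1.528, 0.386]
contact_force: [-5.8, -2.0, 23.1]
width: 0.021
time_s: 15.42
position: [0.5408, 0.023, 0.1764]
orientation: [-0.378, 1.534, 0.388]
contact_force: [1.9, 1.5, 0.3]
width: 0.0515
```

```bash
cat > f.py <<'E'
from w import *
st()
# vertical tool at panel coords x,y mm, z TCP
for a in sys.argv[1:]:
    x,y,z=map(float,a.split(","));r=np.c_[[0,0,-1.],[0,1.,0],np.cross([0,0,-1.],[0,1.,0])]
    row(P@T4(r,np.array([x,y,z])/1e3),a)
E
python3 f.py -160,1,185
```

```text
{'time_s': 15.417, 'position': [0.541, 0.023, 0.176], 'joint_pos': [-0.116, 0.312, -0.239, 1.019, 0.007, -0.604], 'contact_force': [1.937, 1.498, 0.287], 'width': 0.051}
-160,1,185 [  -9.7 -118.3  -93.2] [111.7  -0.2  -0.4] |d|=151 |a|=112
```

```bash
python3 -m handwheel '-20 -40 -31 36 0 0 0;-20 -40 -31 36 0 0 0;-20 -40 -31 36 0 0 0;-20 -40 -31 36 0 0 0;-20 -40 -31 36 0 0 0'; python3 f.py -160,1,185
```

```text
time_s: 15.83
position: [0.532, -0.0274, 0.1956]
orientation: [0.118, 1.568, -0.107]
contact_force: [-0.3, -0.4, -0.1]
width: -0.0001
{'time_s': 15.833, 'position': [0.532, -0.027, 0.196], 'joint_pos': [-0.212, 0.285, -0.226, 1.061, 0.007, -0.069], 'contact_force': [-0.306, -0.418, -0.129], 'width': -0.0}
-160,1,185 [  9.9 -99.5  -3.8] [75.5 -0.3 -0.3] |d|=100 |a|=76
```

```bash
python3 -m handwheel '5 -50 -2 36 0 0 0;5 -50 -2 36 0 0 0;5 -50 -2 36 0 0 0;5 -50 -2 36 0 0 0;5 -50 -2 36 0 0 0'; python3 f.py -160,1,185
```

```text
time_s: 16.25
position: [0.5226, -0.0769, 0.1894]
orientation: [0.607, 1.49, -0.596]
contact_force: [0.3, -0.2, -0.6]
width: 0.0004
{'time_s': 16.25, 'position': [0.523, -0.077, 0.189], 'joint_pos': [-0.308, 0.284, -0.245, 1.046, 0.007, 0.461], 'contact_force': [0.347, -0.179, -0.578], 'width': 0.0}
-160,1,185 [  4.  -40.8  27.5] [39.7 -0.4 -0.1] |d|=49 |a|=40
```

```bash
python3 -m handwheel '4 -41 27 39 0 0 0;4 -41 27 39 0 0 0;4 -41 27 39 0 0 0;4 -41 27 39 0 0 0;4 -41 27 39 0 0 0'; python3 f.py -140,1,185;python3 - <<'E'
from h import *
from rig import camera
for n,o in(("side",(220,110)),("top",(330,150))):
    c=camera(n);cv2.imwrite(f"pics/{n}12.png",c["pixels"][o[1]:o[1]+120,o[0]:o[0]+150,::-1].repeat(5,0).repeat(5,1))
E
```

```text
time_s: 16.67
position: [0.5132, -0.1254, 0.1842]
orientation: [1.083, 1.296, -1.075]
contact_force: [0.6, 0.3, -0.2]
width: -0.0002
{'time_s': 16.667, 'position': [0.513, -0.125, 0.184], 'joint_pos': [-0.401, 0.289, -0.252, 1.036, 0.007, 0.992], 'contact_force': [0.645, 0.335, -0.203], 'width': -0.0}
-140,1,185 [-1.  -0.6 20. ] [ 3.9 -0.5  0.1] |d|=20 |a|=4
```

View pics/side12.png

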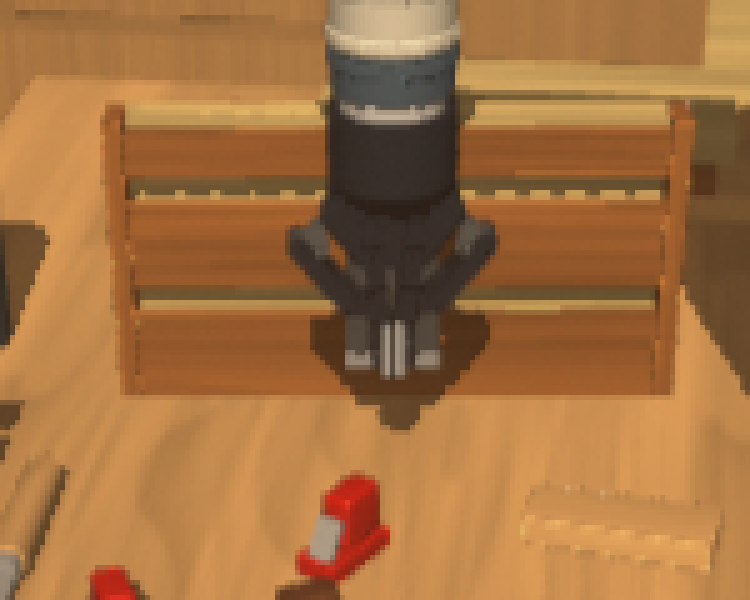

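View pics/top12.png

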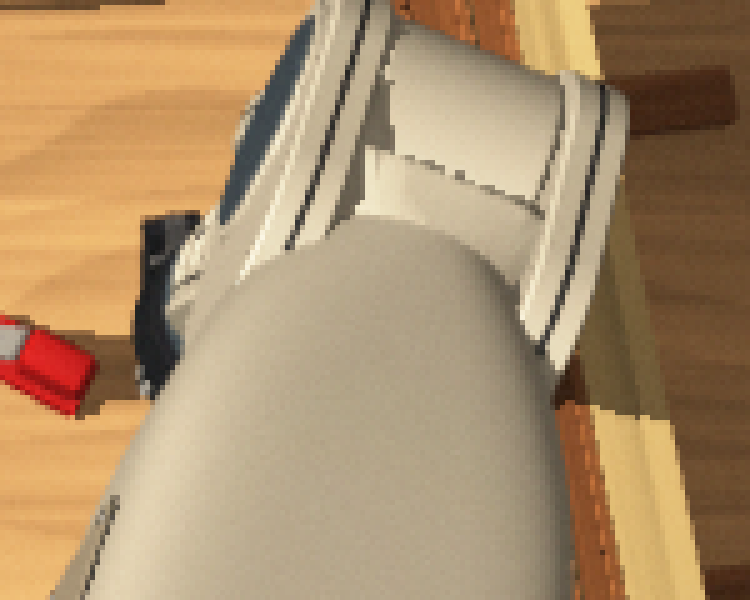

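```bash
python3 -m handwheel '-1 0 20 4 0 0 0;-1 0 28 4 0 0 0;-1 0 32 4 0 0 0;-1 0 32 4 0 0 0'; python3 f.py -120,1,185 -114,1,185
```

```text
time_s: 17.1
position: [0.5191, -0.1572, 0.1847]
orientation: [1.129, 1.269, -1.122]
contact_force: [-0.7, -0.1, 0.6]
width: -0.0004
{'time_s': 17.1, 'position': [0.519, -0.157, 0.185], 'joint_pos': [-0.451, 0.311, -0.218, 1.048, 0.006, 1.005], 'contact_force': [-0.669, -0.071, 0.628], 'width': -0.0}
-120,1,185 [-0.3 -1.7  7.7] [ 0.3 -0.5  0.1] |d|=8 |a|=1
-114,1,185 [-0.4 -1.7 13.7] [ 0.3 -0.5  0.1] |d|=14 |a|=1
```

```bash
for i in 1 ; do python3 -m handwheel '0 -1 2 0 0 0 0;0 -1.5 4 0 0 0 0;0 -1.5 4 0 0 0 0';done; python3 -m handwheel '0 0 2 0 0 0 0;0 0 4 0 0 0 0;0 0 4 0 0 0 0'; python3 f.py -114,1,185
```

```text
time_s: 17.35
position: [0.518, -0.1613, 0.1846]
orientation: [1.128, 1.27, -1.121]
contact_force: [-0.4, 0.3, 0.4]
width: 0.0003
time_s: 17.6
position: [0.5185, -0.1654, 0.1847]
orientation: [1.128, 1.27, -1.121]
contact_force: [0.1, -0.8, -1.2]
width: 0.0001
{'time_s': 17.6, 'position': [0.518, -0.165, 0.185], 'joint_pos': [-0.466, 0.314, -0.213, 1.05, 0.006, 0.989], 'contact_force': [0.072, -0.785, -1.152], 'width': 0.0}
-114,1,185 [-0.4 -0.1  5.6] [ 0.4 -0.5  0.1] |d|=6 |a|=1
```

```bash
python3 -m handwheel '0 0 2 0 0 0 0;0 0 3 0 0 0 0;0 0 3 0 0 0 0'; python3 -m handwheel '0 0 2 0 0 0 0;0 0 3 0 0 0 0;0 0 3 0 0 0 0'; python3 -m handwheel '0 0 2 0 0 0 0;0 0 2 0 0 0 0;0 0 2 0 0 0 0'; python3 f.py -112,1,185
```

```text
time_s: 17.85
position: [0.5189, -0.1686, 0.1846]
orientation: [1.128, 1.27, -1.121]
contact_force: [0.2, 0.5, -0.9]
width: 0.0002
time_s: 18.1
position: [0.5189, -0.1703, 0.1844]
orientation: [1.13, 1.273, -1.119]
contact_force: [-0.5, 9.2, 2.9]
width: -0.0
time_s: 18.35
position: [0.5188, -0.1706, 0.1844]
orientation: [1.132, 1.277, -1.116]
contact_force: [-0.5, 9.4, 4.1]
width: -0.0003
{'time_s': 18.35, 'position': [0.519, -0.171, 0.184], 'joint_pos': [-0.476, 0.319, -0.207, 1.056, 0.012, 0.976], 'contact_force': [-0.549, 9.407, 4.09], 'width': -0.0}
-112,1,185 [-0.7  0.1  2.4] [ 0.5 -0.9  0.1] |d|=2 |a|=1
```

Firm stop at 9 N exactly where a home bin would stop. Backing off to look.

```bash
python3 -m handwheel '0 0 -10 0 0 0 0;0 0 -50 0 0 0 0;0 0 -90 -7 0 0 0;-10 0 -125 -14 0 0 0.6;-20 0 -160 -20 0 0 0.6'; python3 q.py .1
```

```text
time_s: 18.77
position: [0.4991, -0.0103, 0.2068]
orientation: [0.865, 1.409, -0.847]
contact_force: [-0.0, 1.0, -0.2]
width: 0.0233
{'time_s': 18.767, 'position': [0.499, -0.01, 0.207], 'joint_pos': [-0.196, 0.226, -0.278, 1.075, 0.015, 0.902], 'contact_force': [-0.044, 1.041, -0.196], 'width': 0.023}
pre [  9.2  52.8 -10.5] [-91.3  -0.6  -0.9] |d|=55 |a|=91
```

```bash
python3 -m handwheel '0 22 -4 -36 0 0 0.6;0 22 -4 -36 0 0 0.6;0 22 -4 -36 0 0 0.6;0 22 -4 -36 0 0 0.6;0 22 -4 -36 0 0 0.6'; python3 q.py .1; python3 - <<'E'
from h import *
from rig import camera
for n,o,w,h,s in(("side",(240,130),80,60,10),("top",(370,185),75,60,10)):
    c=camera(n);i=c["pixels"][o[1]:o[1]+h,o[0]:o[0]+w,::-1];i=cv2.convertScaleAbs(i,alpha=1.5);cv2.imwrite(f"pics/{n}13.png",cv2.resize(i,None,fx=s,fy=s,interpolation=cv2.INTER_CUBIC))
E
```

```text
time_s: 19.18
position: [0.5167, 0.0038, 0.207]
orientation: [0.381, 1.547, -0.359]
contact_force: [0.3, 0.0, -0.2]
width: 0.051
{'time_s': 19.183, 'position': [0.517, 0.004, 0.207], 'joint_pos': [-0.161, 0.254, -0.239, 1.085, 0.014, 0.31], 'contact_force': [0.302, 0.042, -0.221], 'width': 0.051}
pre [ 9.2 28.3 13.1] [-55.5  -0.3  -0.9] |d|=33 |a|=55
```

View pics/side13.png

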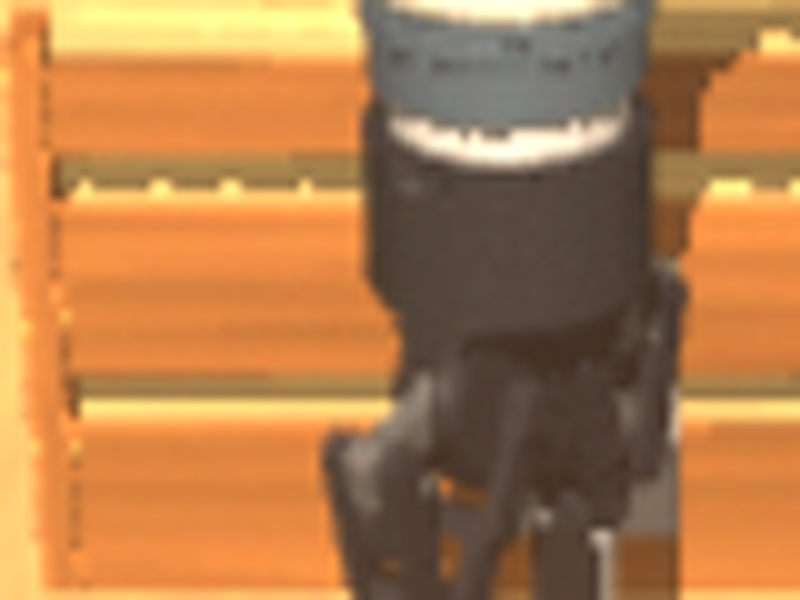

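View pics/top13.png

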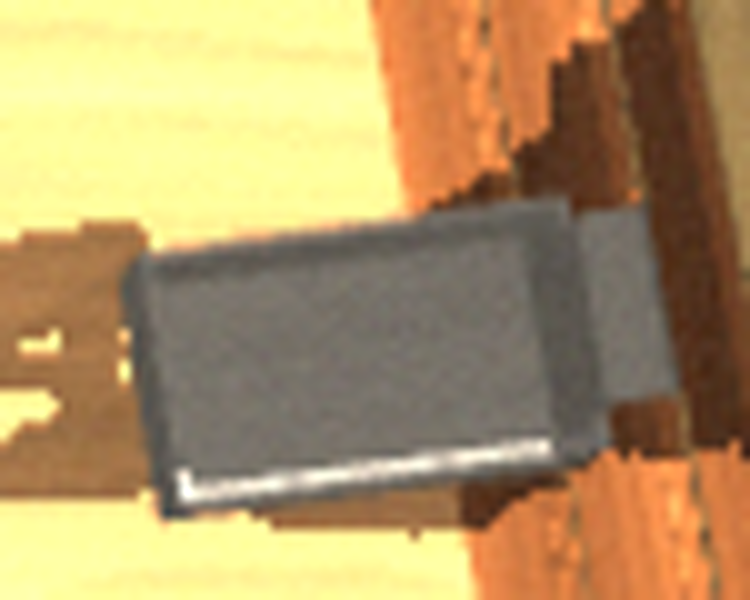

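The top view is unchanged: rim corners at (130,262), (168,512), (608,450) and (570,200). The push also moved the rim only about 2 mm before stopping. So this is its natural seated sag with the lip behind the slat, not a jam, and my 0.13 rad figure was camera bias. On to the plane.

```bash
cat > q.py <<'E'
from h import *
import sys
st();q=np.load("p.npz")["q"];M=grasp(0,0,0);Y=obj(0,0,0,q[2])@M
row(T4(Y[:3,:3],[.5425,.0235,.102+float(sys.argv[1])]),"pre")
E
python3 -m handwheel '0 25 12 -36 0 0 0.6;0 25 12 -36 0 0 0.6;0 25 12 -36 0 0 0.6;0 25 12 -36 0 0 0.6;0 25 12 -36 0 0 0.6'; python3 q.py .1
```

```text
time_s: 19.7
position: [0.5388, 0.0205, 0.207]
orientation: [-0.104, 1.571, 0.128]
contact_force: [0.1, 0.8, 0.5]
width: 0.0514
{'time_s': 19.7, 'position': [0.539, 0.021, 0.207], 'joint_pos': [-0.124, 0.29, -0.188, 1.1, 0.015, -0.271], 'contact_force': [0.136, 0.844, 0.48], 'width': 0.051}
pre [5.1 2.3 4.1] [-20.    0.   -0.9] |d|=7 |a|=20
```

```bash
python3 -m handwheel '5 2 4 -20 0 -0.9 0.6;5 2 4 -20 0 -0.9 0.6;5 2 4 -20 0 -0.9 0.6;30 2 4 -20 0 -0.9 0.6;50 2 4 -20 0 -0.9 0.6'; python3 q.py 0; python3 - <<'E'
from h import *
from rig import camera
o=(230,170);c=camera("side");cv2.imwrite("pics/side14.png",c["pixels"][o[1]:o[1]+100,o[0]:o[0]+130,::-1].repeat(6,0).repeat(6,1))
E
```

```text
time_s: 20.12
position: [0.5425, 0.024, 0.157]
orientation: [-0.386, 1.534, 0.385]
contact_force: [0.3, -0.2, -1.4]
width: 0.0513
{'time_s': 20.117, 'position': [0.542, 0.024, 0.157], 'joint_pos': [-0.111, 0.331, -0.266, 0.972, 0.0, -0.603], 'contact_force': [0.283, -0.156, -1.379], 'width': 0.051}
pre [55.  -0.4 -0.3] [-0.3  0.1  0.1] |d|=55 |a|=0
```

View pics/side14.png

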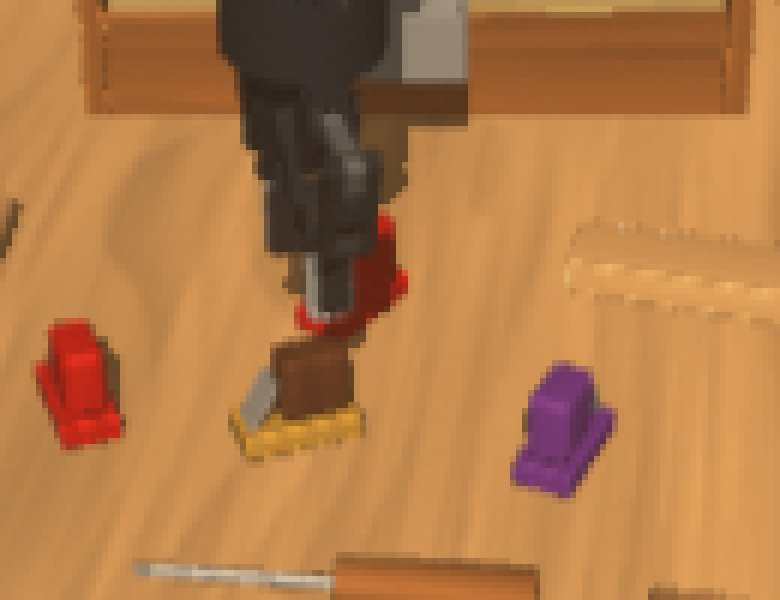

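```bash
python3 -m handwheel '30 0 0 0 0 0 0.6;53 0 0 0 0 0 0.6;53 0 0 0 0 0 0.6;53 0 0 0 0 0 0;53 0 0 0 0 0 0'; python3 -m handwheel '0 0 0 0 0 0 0;0 0 0 0 0 0 0;0 0 0 0 0 0 0;0 0 0 0 0 0 0'
```

```text
time_s: 20.58
position: [0.5411, 0.0241, 0.1014]
orientation: [-0.383, 1.539, 0.385]
contact_force: [0.2, 0.5, 0.1]
width: 0.0282
time_s: 20.92
position: [0.5414, 0.0241, 0.1021]
orientation: [-0.383, 1.538, 0.385]
contact_force: [0.2, -0.9, 4.4]
width: 0.0205
```

Held (20.5 mm). I'll lift, turn it so the iron faces the wall, carry it over and look.

```bash
python3 -m handwheel '-40 0 0 0 0 0 0;-80 0 0 0 0 0 0;-120 0 0 0 0 0 0;-160 0 0 6 0 0 0;-170 0 0 13 0 0 0'; python3 f.py -64,1,270
```

```text
time_s: 21.33
position: [0.5428, 0.024, 0.2788]
orientation: [-0.204, 1.554, 0.202]
contact_force: [0.9, -0.3, -2.0]
width: 0.0206
{'time_s': 21.333, 'position': [0.543, 0.024, 0.279], 'joint_pos': [-0.11, 0.252, -0.052, 1.26, 0.0, -0.369], 'contact_force': [0.929, -0.269, -1.967], 'width': 0.021}
-64,1,270 [   8.8 -231.8  -80.3] [98.6  0.4 -0.2] |d|=246 |a|=99
```

```bash
python3 -m handwheel '-5 -85 -30 36 0 0 0;-5 -85 -30 36 0 0 0;-5 -85 -30 36 0 0 0;-5 -85 -30 36 0 0 0;-5 -85 -30 36 0 0 0'; python3 f.py -64,1,270
```

```text
time_s: 21.75
position: [0.5353, -0.067, 0.2841]
orientation: [0.291, 1.544, -0.29]
contact_force: [0.1, 0.4, -1.0]
width: 0.0206
{'time_s': 21.75, 'position': [0.535, -0.067, 0.284], 'joint_pos': [-0.281, 0.243, -0.05, 1.27, 0.002, 0.09], 'contact_force': [0.072, 0.441, -1.025], 'width': 0.021}
-64,1,270 [  14.1 -147.2   45.5] [62.5  0.3 -0.3] |d|=155 |a|=63
```

```bash
python3 -m handwheel '5 -80 25 36 0 0 0;5 -80 25 36 0 0 0;5 -80 25 36 0 0 0;5 -80 25 36 0 0 0;5 -80 25 36 0 0 0'; python3 f.py -64,1,270
```

```text
time_s: 22.17
position: [0.5293, -0.1516, 0.279]
orientation: [0.777, 1.422, -0.772]
contact_force: [-0.9, -0.4, -1.3]
width: 0.0207
{'time_s': 22.167, 'position': [0.529, -0.152, 0.279], 'joint_pos': [-0.432, 0.264, -0.034, 1.266, 0.003, 0.563], 'contact_force': [-0.885, -0.381, -1.329], 'width': 0.021}
-64,1,270 [  9.  -41.7  55.3] [26.7  0.2 -0.4] |d|=70 |a|=27
```

```bash
python3 -m handwheel '9 -42 55 27 0 0 0;9 -42 55 27 0 0 0;9 -42 55 27 0 0 0;9 -42 55 27 0 0 0;9 -42 55 27 0 0 0'; python3 f.py -64,1,225; python3 - <<'E'
from h import *
from rig import camera
o=(230,90);c=camera("side");cv2.imwrite("pics/side15.png",c["pixels"][o[1]:o[1]+100,o[0]:o[0]+130,::-1].repeat(6,0).repeat(6,1))
o=(350,150);c=camera("top");cv2.imwrite("pics/top15.png",c["pixels"][o[1]:o[1]+100,o[0]:o[0]+130,::-1].repeat(6,0).repeat(6,1))
E
```

```text
time_s: 22.58
position: [0.5238, -0.2212, 0.2699]
orientation: [1.139, 1.249, -1.132]
contact_force: [-0.2, 0.0, -1.9]
width: 0.0207
{'time_s': 22.583, 'position': [0.524, -0.221, 0.27], 'joint_pos': [-0.548, 0.298, -0.009, 1.258, 0.003, 0.924], 'contact_force': [-0.193, 0.042, -1.884], 'width': 0.021}
-64,1,225 [44.9  0.4 -0.5] [-0.6  0.  -0.4] |d|=45 |a|=1
```

View pics/side15.png

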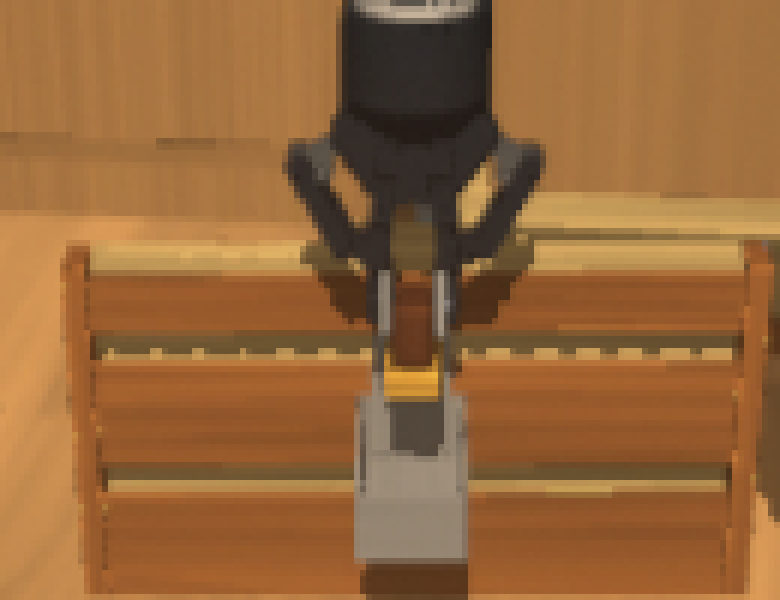

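View pics/top15.png

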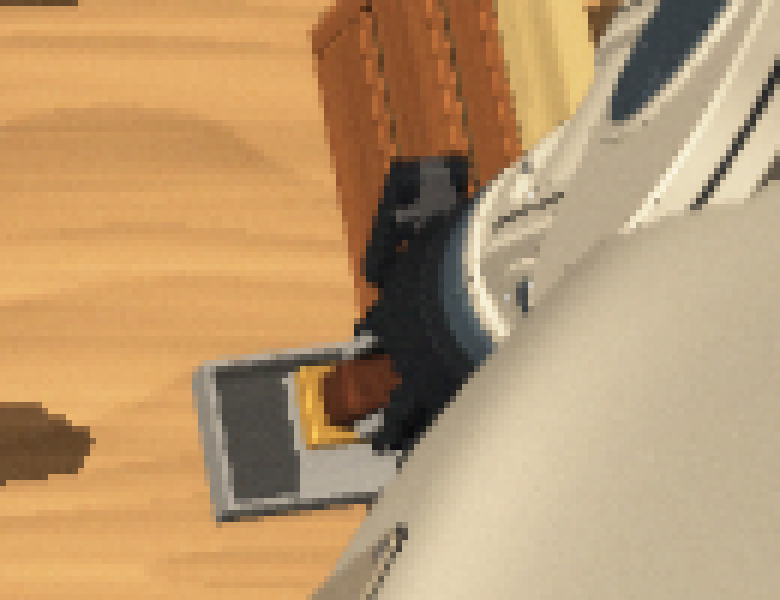

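Plane is centred over the bin (side crop: plane column 412, bin 411) with the iron toward the wall. Lowering.

```bash
python3 -m handwheel '25 0 0 0 0 0 0;45 0 -1 0 0 0 0;55 0 -1 0 0 0 0;64 0 -1 0 0 0 0;64 0 -1 0 0 0 0'; python3 f.py -64,1,205; python3 - <<'E'
from h import *
from rig import camera
o=(230,110);c=camera("side");cv2.imwrite("pics/side16.png",c["pixels"][o[1]:o[1]+100,o[0]:o[0]+130,::-1].repeat(6,0).repeat(6,1))
E
```

```text
time_s: 23.1
position: [0.524, -0.2191, 0.2049]
orientation: [1.131, 1.256, -1.124]
contact_force: [0.6, 0.0, -1.9]
width: 0.0207
{'time_s': 23.1, 'position': [0.524, -0.219, 0.205], 'joint_pos': [-0.545, 0.332, -0.13, 1.104, 0.003, 0.916], 'contact_force': [0.632, 0.031, -1.879], 'width': 0.021}
-64,1,205 [-0.1  0.3  1.6] [ 0.  -0.  -0.3] |d|=2 |a|=0
```

View pics/side16.png

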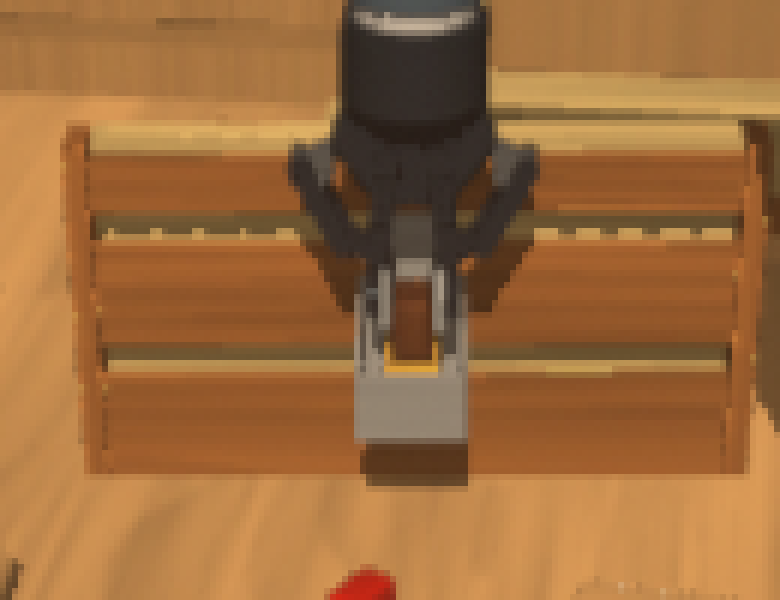

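```bash
python3 -m handwheel '2 0 0 0 0 0 0;4 0 0 0 0 0 0;4 0 0 0 0 0 0'; python3 -m handwheel '2 0 0 0 0 0 0;4 0 0 0 0 0 0;4 0 0 0 0 0 0'; python3 f.py
```

```text
time_s: 23.4
position: [0.5245, -0.2194, 0.2024]
orientation: [1.131, 1.254, -1.123]
contact_force: [-0.5, 0.5, -1.6]
width: 0.0207
time_s: 23.65
position: [0.5245, -0.2194, 0.1981]
orientation: [1.131, 1.254, -1.123]
contact_force: [-0.1, -0.9, -0.4]
width: 0.0212
{'time_s': 23.65, 'position': [0.524, -0.219, 0.198], 'joint_pos': [-0.545, 0.337, -0.142, 1.086, 0.003, 0.916], 'contact_force': [-0.074, -0.945, -0.376], 'width': 0.021}
```

```bash
python3 -m handwheel '2 0 0 0 0 0 0;2 0 0 0 0 0 0.28;2 0 0 0 0 0 0.3;2 0 0 0 0 0 0.3'; python3 f.py;  python3 -m handwheel '-8 0 0 0 0 0 0.3;-20 0 0 0 0 0 0.33;-40 0 0 0 0 0 0.35;-75 0 0 0 0 0 0.35;-110 0 0 0 0 0 0.35'; python3 f.py; python3 - <<'E'
from h import *
from rig import camera
o=(230,110);c=camera("side");cv2.imwrite("pics/side17.png",c["pixels"][o[1]:o[1]+100,o[0]:o[0]+130,::-1].repeat(6,0).repeat(6,1))
E
```

```text
time_s: 23.98
position: [0.5246, -0.2195, 0.1963]
orientation: [1.131, 1.253, -1.123]
contact_force: [0.1, -0.5, -1.1]
width: 0.0258
{'time_s': 23.983, 'position': [0.525, -0.219, 0.196], 'joint_pos': [-0.545, 0.338, -0.145, 1.082, 0.003, 0.916], 'contact_force': [0.118, -0.461, -1.12], 'width': 0.026}
time_s: 24.4
position: [0.5233, -0.2191, 0.3076]
orientation: [1.131, 1.255, -1.124]
contact_force: [0.8, 0.3, 0.3]
width: 0.0302
{'time_s': 24.4, 'position': [0.523, -0.219, 0.308], 'joint_pos': [-0.546, 0.285, 0.067, 1.349, 0.003, 0.915], 'contact_force': [0.835, 0.321, 0.313], 'width': 0.03}
```

View pics/side17.png

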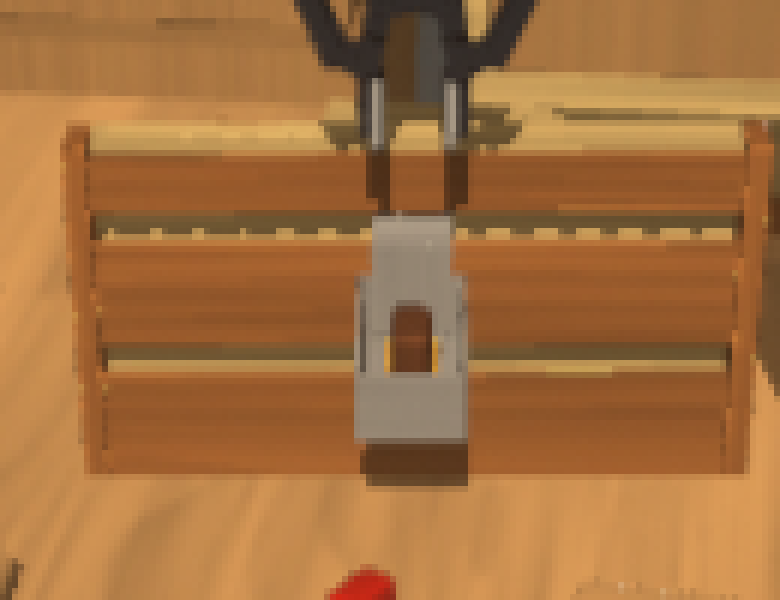

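```bash
python3 -m handwheel '-10 0 -42 0 0 0 0.5;-20 0 -84 0 0 0 0.5;-25 0 -125 0 0 0 0.5;-25 0 -165 0 0 0 0.5;-25 0 -206 0 0 0 0.5'; python3 -m handwheel '0 0 -42 0 0 0 0.5;0 0 -84 0 0 0 0.5;0 0 -125 0 0 0 0.5;0 0 -125 0 0 0 0.5'; python3 - <<'E'
from w import *
from rig import camera
C={}
for n,o,w,h,s in(("side",(260,130),75,60,10),("top",(370,185),75,60,10)):
    c=C[n]=camera(n);i=c["pixels"][o[1]:o[1]+h,o[0]:o[0]+w,::-1];i=cv2.convertScaleAbs(i,alpha=1.5);cv2.imwrite(f"pics/{n}18.png",cv2.resize(i,None,fx=s,fy=s,interpolation=cv2.INTER_CUBIC))
    cv2.imwrite(f"pics/{n}18f.png",c["pixels"][:,:,::-1])
P2=P@T4(np.eye(3),[-.0025,0,0])
Q=np.array([[-50,-30,0],[-50,-30,42],[50,-30,42]])/1e3
for hx,hz,th in((0,150,0),(-3.5,150,-.06),(-6.3,150,-.11),(-7.5,150,-.13)):
    r=R.from_euler("y",th).as_matrix();m=P2@T4(r,np.array([hx,1,hz])/1e3-r@np.array([.05,0,.058]))
    print(th,[np.round(proj(C[n],(m[:3,:3]@Q.T).T+m[:3,3]),1).tolist() for n in C])
E
```

```text
time_s: 24.87
position: [0.5013, -0.016, 0.3404]
orientation: [1.132, 1.242, -1.12]
contact_force: [1.0, 0.0, 0.8]
width: 0.0423
time_s: 25.2
position: [0.4862, 0.1138, 0.3406]
orientation: [1.13, 1.245, -1.114]
contact_force: [0.0, -0.3, -0.5]
width: 0.043
0 [[[306.8, 179.9], [307.0, 168.2], [306.9, 154.3]], [[386.2, 236.6], [390.6, 234.3], [433.0, 229.6]]]
-0.06 [[[306.8, 181.4], [307.0, 170.2], [306.9, 154.7]], [[385.7, 236.9], [388.9, 234.7], [432.0, 229.7]]]
-0.11 [[[306.8, 182.7], [306.9, 171.8], [306.9, 154.9]], [[385.4, 237.2], [387.8, 235.1], [431.1, 229.8]]]
-0.13 [[[306.8, 183.1], [306.9, 172.5], [306.9, 155.0]], [[385.3, 237.3], [387.3, 235.2], [430.8, 229.9]]]
```

View pics/side18.png

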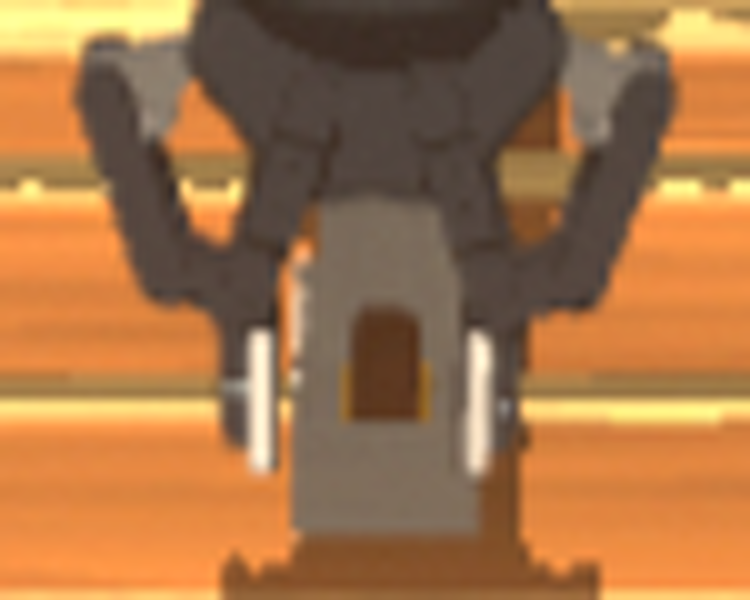

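View pics/top18.png

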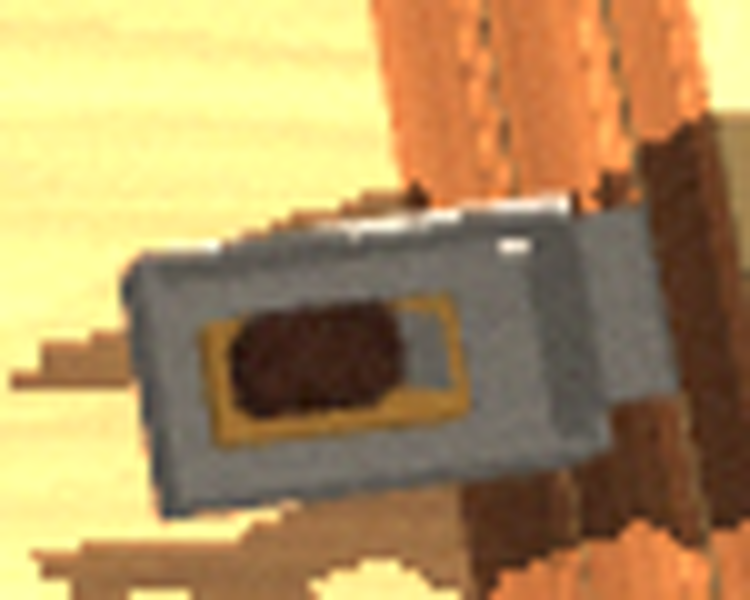

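View pics/top18f.png

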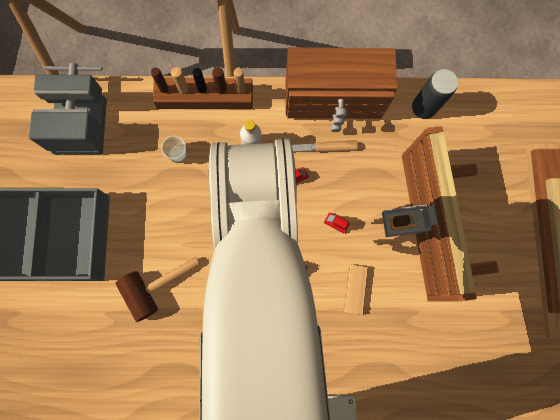

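```bash
python3 - <<'E'
from rig import job
from h import st
st();print(job.job_done())
E
```

```text
{'time_s': 25.3, 'position': [0.487, 0.11, 0.34], 'joint_pos': [0.057, 0.154, -0.023, 1.376, -0.006, 1.514], 'contact_force': [0.468, -0.015, 1.056], 'width': 0.042}
the job is handed in; nothing more can be done
None
```

The bin is hanging on the upper groove with the brass plane inside it, and I handed the job in at 25.3 s. One check is off: the bin sags more than your stated 0.06 rad.

**What I did:** I hooked the bin in with its front end raised 0.65 rad, then swung it level and pressed it down and against the wall before letting go. I then picked up the brass plane with the dark grip, leaving the two red and one purple look-alikes alone. I lowered it into the bin and released it.

**What the last pictures showed:**
- **Bin:** the lip is behind the slat above, and the bin did not shift when the plane went in.
- **Plane:** it stands upright in the middle of the bin, with the gripper well clear.
- **Other things on the bench:** nothing visible had moved, but the arm hid several items, including the screwdriver and the purple look-alike, in the last top picture.

**What disagreed:**
- **Sag:** the camera fit gives about 0.11–0.13 rad, with the hook about 6–9 mm off the wall against the stated 4 mm play. I first put this down to camera error, but the final picture gave the same figure.
- **Attempt to fix it:** I set the plane back down and pushed the bin against the wall, where it stopped firmly at 9 N. It settled back to the same pose. The lip geometry allows about 0.11 rad, so I took this as its natural hang.

The highest force I read was about 23 N, when I set the plane back down on the table.

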